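# Gauge a set of spacer spools on the spindle carriage

### The job

Lift the grey dust cover off the spindle carriage by its handle and stand it upright on the green mat; then stack every brass spool that is there on the spindle, flat on one another. Slide the carriage by its red knob fully home under the height gauge, press the gauge's green cap down gently until the fork rests on the top spool, hold it there for a second, and let it spring back up. Finally slide the carriage all the way back and put the cover over the stack again, standing flat on the carriage; leave the other things on the table alone.

Things in the scene. Friction and masses are not known exactly. Their poses are not given: they have to be found in the camera images.
- station: Fixed grey base, 15 mm thick; x -65..115, y -65..210 mm. Origin on the table under the spindle's loading place; +y is the carriage's way to the gauge, the knob is on the -x side. Gauge at y 160 mm: dark round column (22 mm thick, at x 95 mm, 215 mm high) with a black head over the gauge axis, 160 to 190 mm above the table, reaching to x -20 mm, 36 mm wide in y.
- carriage (a joint): Slide of the aluminium carriage along the station's y, m: 0 = loading end (stop), 0.160 = fully home under the gauge (stop). Stays where left; friction about 2 N. The carriage is a 110 x 110 mm plate, upper face 30 mm above the table, spindle in its centre, and a tongue to -x carrying the knob.
- seat (a point): Foot of the spindle: centre of the carriage's upper face (30 mm above the table), z up, axes parallel to the station's; it rides with the carriage. The steel spindle is 13 mm in diameter and rises 66 mm above this point, its top 5 mm tapered to 6 mm diameter.
- carriage_knob (a point): Grip point of the carriage's red upright knob, 20 mm in diameter, standing 100 mm from the spindle's axis on the -x side; the knob reaches from 42 to 75 mm above the table, this point 65 mm above the table on its axis. Rides with the carriage.
- gauge (a joint): Reading of the sprung gauge slide, m: 0 = up at rest, grows as the cap is pressed down, at most 0.060. The fork's underside stands 85 mm minus the reading above the height of the seat. The spring lifts it back by itself: about 2 N at rest, about 4 to 5 N at 50 mm; push a little harder than that to keep the fork in contact.
- gauge_cap (a point): Centre of the upper face of the gauge's round green cap (32 mm diameter, 12 mm thick), 257 mm above the table at rest, on the gauge's vertical axis; moves with the gauge. Under the head the slide ends in a fork (38 mm wide in y, prongs 34 mm long, 20 mm gap) that straddles the spindle and rests on the top spool.
- cover: Loose grey dust cover: an upturned round canister, open below, 84 mm outside and 76 mm inside diameter, 98 mm tall, with a black bridge handle on top; 0.2 to 0.45 kg. Origin at the centre of its open lower rim, z up, x along the handle bar. At the start it stands over the spindle on the carriage.
- cover_handle (a point): Centre of the cover's handle bar, 128 mm above the rim. The bar is 74 mm long along the cover's x, 12 mm wide and 12 mm high (122 to 134 mm above the rim), with 24 mm of free space beneath it between two posts that stand 54 mm apart.
- mat: Fixed green mat, 130 x 130 x 4 mm, on the table. Origin at the centre of its underside.
- spool_a: Loose brass spacer spool: 52 mm in diameter, 18 mm high, flanged rims with a shallow groove, bore 17 mm in diameter right through, 0.12 kg. Origin at the centre of its underside, z along the bore. All spools are alike; two to four of the four are there, standing flat on the table at the left.
- spool_b: Loose brass spacer spool: 52 mm in diameter, 18 mm high, flanged rims with a shallow groove, bore 17 mm in diameter right through, 0.12 kg. Origin at the centre of its underside, z along the bore. All spools are alike; two to four of the four are there, standing flat on the table at the left.
- spool_c: Loose brass spacer spool: 52 mm in diameter, 18 mm high, flanged rims with a shallow groove, bore 17 mm in diameter right through, 0.12 kg. Origin at the centre of its underside, z along the bore. All spools are alike; two to four of the four are there, standing flat on the table at the left.
- spool_d: Loose brass spacer spool: 52 mm in diameter, 18 mm high, flanged rims with a shallow groove, bore 17 mm in diameter right through, 0.12 kg. Origin at the centre of its underside, z along the bore. All spools are alike; two to four of the four are there, standing flat on the table at the left.
- casting: Bystander, to be left alone: grey cast valve body with three flanges, 150 mm long along its y, 90 mm wide, 106 mm high. Origin at the centre of its underside.
- flange: Bystander, to be left alone: blank steel flange, disc 100 mm across, 16 mm thick. Origin at the centre of its underside.
- caliper: Bystander, to be left alone: calliper lying flat, 170 mm long along its x. Origin at the centre of its underside.
- bolt: Bystander, to be left alone: dark hexagon-type bolt standing on its head, 28 mm head, 60 mm high. Origin at the centre of its underside.
- ring_gauge: Bystander, to be left alone: dark steel ring gauge, 60 mm across, 14 mm high. Origin at the centre of its underside.
- screwdriver: Bystander, to be left alone: screwdriver lying along its x. Origin at the centre of its underside.
- block_box: Bystander, to be left alone: wooden gauge-block box, 50 x 90 x 30 mm. Origin at the centre of its underside.
Not all that is in view belongs to the job. What is shaped like the spool_d but white is not meant.

How it is judged:
On the way, in this order (a step that is already met when the one before it is completed fails the run):
1. the cover stands upright on the green mat, released (horizontal distance between cover and mat below 0.045 m and height (world z) of cover below 0.01 m and angle between cover's own z axis and vertical below 0.08 rad and contact force between the fingers and cover below 0.1 N), for 0.3 s.
2. every spool present is on the spindle, flat and released, with the carriage still away from the gauge (horizontal distance between each of spool_a, spool_b, spool_c, spool_d and seat below 0.005 m and z of each of spool_a, spool_b, spool_c, spool_d in the frame of seat below 0.058 m and angle between each of spool_a, spool_b, spool_c, spool_d's own z axis and vertical below 0.08 rad and contact force between the fingers and spool_a below 0.1 N and contact force between the fingers and spool_b below 0.1 N and contact force between the fingers and spool_c below 0.1 N and contact force between the fingers and spool_d below 0.1 N and linear speed of each of spool_a, spool_b, spool_c, spool_d below 0.03 m/s and value of joint carriage below 0.08 m), for 0.3 s.
3. the loaded carriage is fully home under the gauge (horizontal distance between each of spool_a, spool_b, spool_c, spool_d and seat below 0.005 m and z of each of spool_a, spool_b, spool_c, spool_d in the frame of seat below 0.058 m and angle between each of spool_a, spool_b, spool_c, spool_d's own z axis and vertical below 0.08 rad and value of joint carriage above 0.154 m), for 0.2 s.
4. the gauge's fork is held down on the top spool (all of step 3 and value of joint gauge above 0.008 m and (contact force between gauge and spool_a above 0.5 N or contact force between gauge and spool_b above 0.5 N or contact force between gauge and spool_c above 0.5 N or contact force between gauge and spool_d above 0.5 N)), for 0.4 s.
5. the gauge is up again and the carriage with its stack is back at the loading end (horizontal distance between each of spool_a, spool_b, spool_c, spool_d and seat below 0.005 m and z of each of spool_a, spool_b, spool_c, spool_d in the frame of seat below 0.058 m and angle between each of spool_a, spool_b, spool_c, spool_d's own z axis and vertical below 0.08 rad and value of joint gauge below 0.004 m and value of joint carriage below 0.008 m), for 0.2 s.
At the end, for the whole second after the job is handed in: All spools on the spindle (axis within 5 mm, level within 0.08 rad, under 58 mm above the seat); carriage within 10 mm of its loading end; gauge up (under 4 mm); cover over the stack, within 15 mm of the axis, rim within 5 mm of the plate, tilt under 0.08 rad; all at rest (horizontal distance between each of spool_a, spool_b, spool_c, spool_d and seat below 0.005 m and z of each of spool_a, spool_b, spool_c, spool_d in the frame of seat below 0.058 m and angle between each of spool_a, spool_b, spool_c, spool_d, cover's own z axis and vertical below 0.08 rad and linear speed of each of spool_a, spool_b, spool_c, spool_d below 0.03 m/s and value of joint carriage below 0.01 m and value of joint gauge below 0.004 m and horizontal distance between cover and seat below 0.015 m and z of cover in the frame of seat below 0.005 m and linear speed of cover below 0.02 m/s); the robot touches nothing.
It fails at once if a bystander is moved more than 40 mm (distance of any of casting, flange, caliper, bolt, ring_gauge, screwdriver, block_box from where it was at the start of the episode above 0.04 m).
It fails at once if the gauge is pressed onto a spool harder than 40 N (contact force between gauge and spool_a above 40 N or contact force between gauge and spool_b above 40 N or contact force between gauge and spool_c above 40 N or contact force between gauge and spool_d above 40 N).
Of spool_a, spool_b, spool_c, spool_d only 2 to 4 are there at a start; the rules pass over those that are not, and their reading is None.
At some moment in a run one of spool_a, spool_b, spool_c, spool_d may be knocked a few centimetres aside while the robot is not near it.
It also fails if it takes over 210 s, if anything falls off the work surface, if the arm or the gripper's body presses on something with over 40 N, if the wrist force passes 120 N, or if a joint passes its speed limit or range.

### The arm

A 6-joint arm with a two-finger parallel gripper is mounted at the origin on the work surface. World frame = base frame: x ahead of the robot, y to its left, z up, the work surface at z = 0. Lengths are in m, angles in rad, forces in N, time in s.
With the tool pointing down it reaches from about 0.375 to 0.9 m from the base axis. Payload 3.1 kg.
Tool frame: the origin (TCP) lies at the very end of the fingers, on their centre line; the grasp point (between the pads) lies 19 mm behind it; z points along the fingers, y is the line along which they close (so a half turn about z gives the same grasp; the last joint's range is limited). The gripper opens to 85 mm and grips with 20 to 120 N. Pads are 22 mm wide; open, the fingers measure 114 mm over their backs; the gripper's body (76 mm by 85 mm) begins 54 mm behind the grasp point. The pads swing forward as they close: fully open they stand 13 mm farther back than shut.
Start: joints at [1.093, 0.527, 1.433, -0, 1.181, -0.178], TCP at [0.184, 0.597, 0.231] pointing down, gripper open.
Joint ranges: [-3.08, 3.08], [-0.75, 2.2], [0.22, 2.44], [-1.43, 4.57], [0, 2.65], [-2.85, 2.85]. Speed limits (rad/s): [2.79, 2.79, 3.14, 3.14, 3.14, 3.14].

### API

Orientations are given as a unit quaternion [x, y, z, w].
In Python, from station import telemetry, snapshot, ticket gives the robot as it stands.
- The arm moves only by the tool move_arm, never from a script. Its argument "commands" is text: rows parted by semicolons, each of 7 numbers parted by spaces: the shift along the tool's x, y, z in mm, then the turn, a rotation vector about the tool's x, y, z in degrees, then the opening, from -1 (shut) to 1 (fully open). A call has exactly 5 rows; each row is the pose to reach, as a shift and turn from the pose commanded when the call began, along the tool's axes at that moment; what a row does not reach only later rows make up. A row lasts 1/8 s, in which the tool goes at most 62.5 mm and 10.7 degrees, less where a joint would pass 70% of its speed; a pose out of reach is approached as far as the arm can. A call with a gripper value outside its range is refused whole. The fingers move at their own pace and stop on an object; "grip_force" is the grip in N (left out, the last holds). Time passes only in rows, so rows that repeat a pose let the fingers close, or fill a call up. It gives the time, the measured TCP pose, the force, the opening and the grip force at its end, in the units of the state.
- telemetry.sense(): the state, without advancing time (a new reading comes with each control period).
- snapshot(name): name is "scene" or "top" or "wrist"; returns a dict with "image" (384x512x3 uint8, red, green, blue), "fx", "fy", "cx", "cy" (pixels), "k1" (the pictures are not rectified: a ray, as slopes to the right and down, at radius r is drawn at 1 + k1 r^2 times it, then the intrinsics apply), "pose" (4x4, takes a point from camera to world coordinates). Camera axes: x right, y down, z forward; pixel columns grow to the right and rows downward; lengths in m; the calibration is good to about 2 mm. A picture is of the moment at which its call begins. There is no depth.
- ticket.sign_off(): hands the job in; it is judged then, once.
The state is a dict: "t": time; "q": joint angles; "qd": joint speeds; "tau": joint torques, N m; "tcp_pos": TCP position; "tool_rot": TCP orientation; "force": force on the tool from outside, world axes, zero at the start; "ft_torque": the same for the moment, N m; "finger_gap": opening from 0.0 (shut) to 1.0 (fully open); "gripper_force": force on a finger pad.
Only numpy, scipy, OpenCV 4.12 (cv2) and the standard library are available. Lean on these libraries where they do the work, as an engineer would, in place of code of your own. Each camera call takes 0.05 s, during which the arm holds its last target. There are 200 camera calls.

## Working session

There is one attempt and no reset: what is moved stays moved. The work goes in short steps, Python scripts to look and compute and a tool call to move; the robot and the scene stay as the last step left them, time stands still between calls to the robot, and variables do not carry over. Pictures are saved under pics/ and viewed, at most 14 in all, crops included, and the job is handed in when it is done.

Besides the shell and the picture viewer there is one more tool, called after "Call:" by a JSON object that holds its "name" and its "arguments", one argument or row to a line. move_arm: Moves the arm, as the interface text tells. Its arguments: {"type":"object","properties":{"commands":{"type":"string"},"grip_force":{"type":"number"}},"required":["commands"]}

```bash
mkdir -p pics; ls; cat > h.py <<'E'
import numpy as np, cv2
from scipy.spatial.transform import Rotation as R
from station import telemetry, snapshot, ticket
def snap(n, f=None):
    s=snapshot(n)
    if f: cv2.imwrite('pics/'+f, cv2.cvtColor(s['image'],cv2.COLOR_RGB2BGR))
    return s
def ray(s,u,v):
    d=np.array([(u-s['cx'])/s['fx'],(v-s['cy'])/s['fy']]); p=d.copy()
    for _ in range(20): p=d/(1+s['k1']*(p@p))
    T=np.array(s['pose']); r=T[:3,:3]@np.array([p[0],p[1],1]); return T[:3,3],r/np.linalg.norm(r)
def plane(s,u,v,z):
    o,r=ray(s,u,v); return o+r*(z-o[2])/r[2]
def proj(s,P):
    T=np.array(s['pose']); c=T[:3,:3].T@(np.array(P)-T[:3,3]); p=c[:2]/c[2]; p=p*(1+s['k1']*(p@p))
    return np.array([p[0]*s['fx']+s['cx'],p[1]*s['fy']+s['cy']])
def tri(*a):
    A=np.zeros((3,3));b=np.zeros(3)
    for s,u,v in a:
        o,r=ray(s,u,v);M=np.eye(3)-np.outer(r,r);A+=M;b+=M@o
    P=np.linalg.solve(A,b); return P,[np.linalg.norm(np.cross(P-ray(*x)[0],ray(*x)[1])) for x in a]
def tool(P):
    "shift (mm, tool axes) from present TCP to world P"
    t=telemetry.sense(); return R.from_quat(t['tool_rot']).inv().apply(np.array(P)-t['tcp_pos'])*1000
E
python3 - <<'E'
from h import *
t=telemetry.sense(); print(t['tcp_pos'],R.from_quat(t['tool_rot']).as_matrix().round(3),t['force'],t['finger_gap'])
for n in('scene','top','wrist'):
    s=snap(n,n+'0.png'); print(n,np.array(s['pose']).round(3).tolist(),s['fx'],s['k1'])
E
```

```text
pics
[0.18359663 0.596682   0.23034017] [[-0.956  0.294 -0.001]
 [ 0.294  0.956 -0.002]
 [ 0.    -0.002 -1.   ]] [ 0.68330036 -0.86759628  0.52548833] 0.9990852387086282
scene [[-0.577, 0.691, -0.436, 0.99], [0.817, 0.484, -0.314, 0.348], [-0.006, -0.537, -0.844, 1.073], [0.0, 0.0, 0.0, 1.0]] 401.6991254627631 0.0020635533766046273
top [[-0.01, -0.992, 0.128, 0.399], [-1.0, 0.013, 0.02, -0.006], [-0.021, -0.128, -0.992, 1.38], [0.0, 0.0, 0.0, 1.0]] 365.2096211089457 -0.04352696217369303
wrist [[0.294, 0.917, 0.27, 0.114], [0.956, -0.282, -0.086, 0.619], [-0.003, 0.283, -0.959, 0.372], [0.0, 0.0, 0.0, 1.0]] 333.8945662936267 0.020644348237632705
```

View pics/scene0.png

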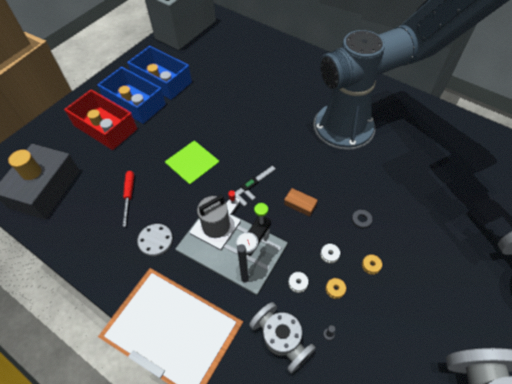

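View pics/top0.png

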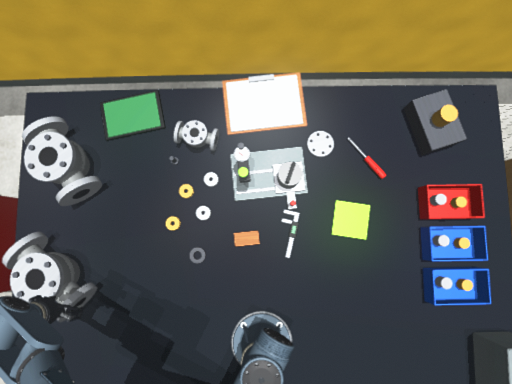

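The scene picture shows the station (cover at (213,218), gauge cap (261,209)), the mat (192,162) and two brass spools at (336,288) and (372,264). In the top picture the spools are at (186,191) and (173,223), and the mat is at (351,220). Next I'll measure by colour masks and view enlarged crops.

```bash
python3 - <<'E'
from h import *
S=snap('scene');T=snap('top')
cv2.imwrite('pics/c1.png',np.hstack([cv2.resize(T['image'][130:260,150:390,::-1],None,fx=1.66,fy=1.66*1,interpolation=2)[:215,:400],cv2.resize(S['image'][140:300,160:390,::-1],None,fx=1.7,fy=1.7,interpolation=2)[:215,:390]]) if 0 else np.vstack([cv2.resize(T['image'][135:235,150:390,::-1],(720,300),interpolation=2),cv2.resize(S['image'][180:280,170:410,::-1],(720,300),interpolation=2)]))
rng={'brass':((12,110,110),(24,255,255)),'mat':((30,100,100),(42,255,255)),'green':((43,100,60),(70,255,255)),'red':((0,150,90),(5,255,255))}
for n,s in(('scene',S),('top',T)):
    h=cv2.cvtColor(s['image'],cv2.COLOR_RGB2HSV)
    for k,(a,b) in rng.items():
        m=cv2.inRange(h,a,b); nn,_,st,c=cv2.connectedComponentsWithStats(m)
        for i in range(1,nn):
            if st[i,4]>8: print(n,k,c[i].round(1),st[i],'z0',plane(s,*c[i],0.0)[:2].round(3))
E
```

```text
scene brass [21.6 52.8] [  0  33  45  42 458] z0 [ 0.409 -1.293]
scene brass [151.8  67.7] [147  64  10   8  61] z0 [ 0.167 -0.783]
scene brass [123.6  89.6] [119  86  10   8  67] z0 [ 0.323 -0.783]
scene brass [ 92.8 113.6] [ 87 109  13  10  95] z0 [ 0.478 -0.784]
scene brass [ 19.  157.7] [  8 149  23  18 302] z0 [ 0.766 -0.833]
scene brass [300.6 199.7] [285 189  32  23 414] z0 [0.359 0.046]
scene brass [372.  263.4] [363 254  20  20 280] z0 [0.426 0.33 ]
scene brass [177.4 322.2] [  99  268  144  116 1096] z0 [ 0.875 -0.016]
scene brass [335.6 287.5] [326 278  20  20 311] z0 [0.549 0.281]
scene brass [ 10. 373.] [  0 353  31  31 496] z0 [ 1.211 -0.274]
scene brass [166.7 380.1] [161 376  13   8  41] z0 [0.997 0.058]
scene green [191.5 161.6] [ 164  140   56   44 1329] z0 [ 0.44  -0.339]
scene green [249.2 182.5] [245 179   9   8  43] z0 [ 0.399 -0.127]
scene green [260.8 208.8] [254 202  15  15 170] z0 [ 0.459 -0.038]
scene red [ 98.4 117.1] [  65   90   65   57 1092] z0 [ 0.479 -0.753]
scene red [128.2 184.3] [123 171  11  27 201] z0 [ 0.631 -0.447]
scene red [231.2 194.2] [228 
[... 689 characters left out ...]
ss [459.7 242.1] [458 238   6  10  22] z0 [ 0.35  -0.747]
top brass [462.8 283.5] [461 280   7  10  21] z0 [ 0.198 -0.748]
top mat [242.8 171.4] [239 167   9  10  69] z0 [0.628 0.064]
top mat [350.5 219.4] [ 332  200   38   39 1200] z0 [ 0.441 -0.339]
top green [131.3 114.3] [ 103   92   58   45 1854] z0 [0.864 0.505]
top green [243.  175.8] [239 174   9   4   9] z0 [0.611 0.064]
top green [368.4 220. ] [367 205   4  31  31] z0 [ 0.437 -0.407]
top red [375.  167.2] [364 156  22  23 175] z0 [ 0.638 -0.442]
top red [452.2 201.5] [ 426  184   59   35 1342] z0 [ 0.503 -0.73 ]
top red [ 13.7 202.1] [ 13 200   3   6  11] z0 [0.52  0.964]
top red [  3.1 247.5] [  0 246   7   5  14] z0 [0.344 0.995]
```

View pics/c1.png

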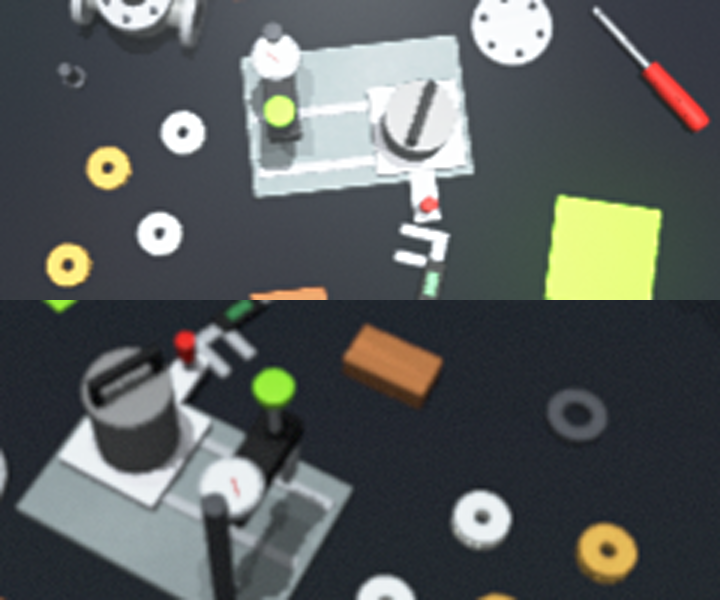

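The crops show two brass spools (the top view's other two are white), the cover with its handle bar running from (294,162) to (288,183) in the top view, the knob at (293,203), and the gauge cap at (243,172).

```bash
python3 - <<'E'
from h import *
S=snap('scene');T=snap('top')
cr=lambda x,y:(x/3+150,y/3+135)
sc=lambda x,y:(x/3+170,(y-300)/3+180)
def p(n,t,s): 
    P,e=tri((T,*t),(S,*s)); print(n,P.round(4),np.round(e,4)); return P
p('cap',cr(279,110),sc(274,386)); p('knob',cr(429,204),sc(185,338))
p('h1',cr(433,83),sc(94,394));p('h2',cr(412,143),sc(158,357))
p('spA',cr(108,167),(335.9,286)); p('spB',cr(68,264),sc(608,548)); p('mat',(350.7,219.6),(191.5,161.6))
C=[plane(T,*cr(*c),.015) for c in((243,57),(457,37),(472,172),(255,195))]
for c in C: print(c.round(4))
for i in range(4):
    d=C[(i+1)%4]-C[i]; print(np.linalg.norm(d).round(4),np.degrees(np.arctan2(d[1],d[0])).round(1))
print('plate',[plane(T,*cr(*c),.03).round(4)[:2] for c in((369,88),(455,81),(465,164),(377,173))])
print(tool([.56,.28,.2]))
E
```

```text
cap [0.5844 0.0523 0.2535] [0.0018 0.0018]
knob [ 0.4988 -0.1177  0.0716] [0.0011 0.0011]
h1 [ 0.6304 -0.1173  0.1428] [0.0037 0.0037]
h2 [ 0.5633 -0.094   0.1395] [0.0013 0.0013]
spA [0.5539 0.2792 0.0201] [0.0013 0.0013]
spB [0.4328 0.3292 0.0173] [0.0021 0.0021]
mat [ 0.4396 -0.3403 -0.0023] [0.0003 0.0003]
[0.6938 0.1083 0.015 ]
[ 0.7158 -0.1641  0.015 ]
[ 0.5431 -0.1781  0.015 ]
[0.5175 0.0935 0.015 ]
0.2733 -85.4
0.1733 -175.4
0.2729 95.4
0.1769 4.8
plate [array([ 0.6487, -0.0507]), array([ 0.6562, -0.1583]), array([ 0.5516, -0.1679]), array([ 0.5418, -0.0588])]
[-452.82798489 -192.39437674   31.15397973]
```

Call:
{"name": "move_arm", "arguments": {
  "commands": "-40 -37 -26 0 0 0 1; -80 -74 -52 0 0 0 1; -120 -110 -78 0 0 0 1; -160 -147 -104 0 0 0 1; -200 -184 -130 0 0 0 1"
}}

```text
t: 0.98
tcp_pos: [0.3215, 0.361, 0.3623]
tool_rot: [0.149, 0.989, 0.0, 0.0]
force: [0.7, 0.2, -0.3]
finger_gap: 1.003
gripper_force: 0.0
```

Call:
{"name": "move_arm", "arguments": {
  "commands": "-40 -37 0 0 0 0 1; -80 -74 0 0 0 0 1; -120 -110 0 0 0 0 1; -160 -147 0 0 0 0 1; -200 -184 0 0 0 0 1"
}}

```text
t: 1.6
tcp_pos: [0.4585, 0.1262, 0.3616]
tool_rot: [0.149, 0.989, 0.0, 0.0]
force: [0.5, 0.0, -0.3]
finger_gap: 1.001
gripper_force: 0.0
```

Call:
{"name": "move_arm", "arguments": {
  "commands": "-50 -46 0 0 0 0 1; -100 -92 0 0 0 0 1; -150 -140 0 0 0 0 1; -200 -184 0 0 0 0 1; -200 -184 0 0 0 0 1"
}}

```text
t: 2.22
tcp_pos: [0.5961, -0.1104, 0.3607]
tool_rot: [0.151, 0.989, -0.0, 0.0]
force: [-0.1, -0.0, -0.8]
finger_gap: 0.998
gripper_force: 0.0
```

```bash
python3 - <<'E'
from h import *
t=telemetry.sense(); print(t['tcp_pos'],R.from_quat(t['tool_rot']).as_matrix().round(3),t['q'])
s=snap('wrist','w1.png')
for P in([.6,-.109,.164],[.6,-.109,.128],[.499,-.118,.075],[.584,.052,.257]): print(proj(s,P))
E
```

```text
[ 0.59614742 -0.11036186  0.36069891] [[-0.955  0.298  0.   ]
 [ 0.298  0.955 -0.001]
 [-0.    -0.001 -1.   ]] [-3.66914927e-01  3.85914645e-01  1.30857756e+00 -5.28597272e-04
  1.44675896e+00 -1.63537759e+00]
[262.15726387 166.55168249]
[261.99262331 159.60562895]
[229.9782753   74.57518749]
[473.02001982 108.10512675]
```

View pics/w1.png

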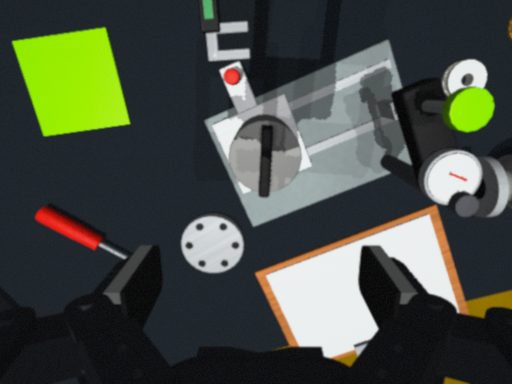

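The wrist picture shows the handle bar from (266,126) to (264,196), near vertical in the image and so along tool x. The knob is at (232,76) and the gauge cap at (468,108). I'll descend for a second view.

```bash
cat >> h.py <<'E'
def blob(s,lo,hi,near,rad=60,minA=15):
    h=cv2.cvtColor(s['image'],cv2.COLOR_RGB2HSV); m=cv2.inRange(h,lo,hi)
    z=np.zeros_like(m); cv2.circle(z,tuple(int(round(x)) for x in near),int(rad),255,-1); m&=z
    n,l,st,c=cv2.connectedComponentsWithStats(m); 
    i=1+np.argmax(st[1:,4]); return c[i],st[i],l==i
E
cp pics/w1.png pics/keep1.png
python3 - <<'E'
from h import *
import pickle
s=snap('wrist'); pickle.dump(s,open('w1.pkl','wb'))
print(blob(s,(0,0,0),(180,255,60),(265,161),38)[:2]); print(blob(s,(0,150,90),(8,255,255),(232,76),20)[:2]); print(blob(s,(30,100,100),(60,255,255),(468,108),40)[:2])
E
```

```text
(array([266.60440986, 156.86770428]), array([260, 124,  15,  71, 771], dtype=int32))
(array([232.45212766,  75.09042553]), array([225,  68,  16,  15, 188], dtype=int32))
(array([472.92228916, 107.46987952]), array([ 450,   85,   47,   46, 1660], dtype=int32))
```

Call:
{"name": "move_arm", "arguments": {
  "commands": "0 0 25 0 0 0 1; 0 0 50 0 0 0 1; 0 0 75 0 0 0 1; 0 0 100 0 0 0 1; 0 0 100 0 0 0 1"
}}

```text
t: 2.95
tcp_pos: [0.5926, -0.1042, 0.2597]
tool_rot: [0.148, 0.989, 0.001, -0.003]
force: [-0.2, -0.7, 0.1]
finger_gap: 1.003
gripper_force: 0.0
```

```bash
python3 - <<'E'
from h import *
import pickle
s=snap('wrist','w2.png'); a=pickle.load(open('w1.pkl','rb'))
ends=lambda s,b:(lambda ys,xs:[(xs[ys<ys.min()+4].mean(),ys.min()),(xs[ys>ys.max()-4].mean(),ys.max())])(*np.nonzero(b[2]))
g=proj(s,[.6,-.107,.164]); print(g)
b1=blob(a,(0,0,0),(180,255,60),(265,161),38); b2=blob(s,(0,0,0),(180,255,60),g,55); print(b2[:2])
print('bar',tri((a,*b1[0]),(s,*b2[0])))
for x,y in zip(ends(a,b1),ends(s,b2)): print(x,y,tri((a,*x),(s,*y)), plane(s,*y,.164))
k1=blob(a,(0,150,90),(8,255,255),(232,76),20);k2=blob(s,(0,150,90),(8,255,255),proj(s,[.499,-.118,.075]),30);print('knob',k1[0],k2[0],tri((a,*k1[0]),(s,*k2[0])),telemetry.sense()['tcp_pos'])
E
```

```text
[258.71762507 202.91489443]
(array([261.03633823, 193.12928022]), array([ 252,  148,   21,   95, 1431], dtype=int32))
bar (array([ 0.5912104 , -0.10257122,  0.17061424]), [np.float64(4.742275266980046e-05), np.float64(4.74227526697908e-05)])
(np.float64(268.25), np.int64(124)) (np.float64(262.75555555555553), np.int64(148)) (array([ 0.56061165, -0.09171962,  0.16819281]), [np.float64(0.00019592965740855822), np.float64(0.0001959296574086634)]) [ 0.5611752  -0.09205425  0.164     ]
(np.float64(264.25), np.int64(194)) (np.float64(258.2291666666667), np.int64(242)) (array([ 0.62924366, -0.11657183,  0.16666868]), [np.float64(0.00020381653581529654), np.float64(0.0002038165358151039)]) [ 0.63052124 -0.11676545  0.164     ]
knob [232.45212766  75.09042553] [217.79591837  78.91836735] (array([ 0.5015179 , -0.11645877,  0.07803914]), [np.float64(5.8552779696644506e-05), np.float64(5.855277969672327e-05)]) [ 0.59384611 -0.10492691  0.26128504]
```

View pics/w2.png

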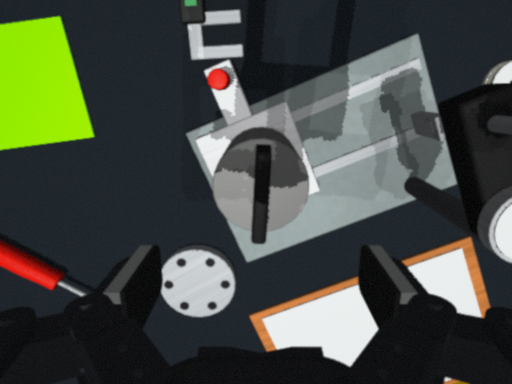

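```bash
python3 - <<'E'
from h import *
t=telemetry.sense(); print(t['tcp_pos'],t['qd'],R.from_quat(t['tool_rot']).as_rotvec(degrees=True)); print(tool([.596,-.1045,.142]))
E
```

```text
[ 0.59384611 -0.10492691  0.26128504] [-0.008791   -0.01901185 -0.04694146 -0.00234298 -0.0017793  -0.00152169] [-2.66148319e+01 -1.77902238e+02 -7.70166213e-02]
[ -2.19256193   0.9738751  119.28112838]
```

Call:
{"name": "move_arm", "arguments": {
  "commands": "0 0 0 0 0 0 1; 0 0 0 0 0 0 1;0 0 0 0 0 0 1;0 0 0 0 0 0 1; 0 0 0 0 0 0 1"
}}

```text
t: 3.62
tcp_pos: [0.5948, -0.107, 0.2614]
tool_rot: [0.149, 0.989, -0.0, 0.0]
force: [-1.4, -0.3, -0.5]
finger_gap: 1.004
gripper_force: 0.0
```

```bash
python3 - <<'E'
from h import *
t=telemetry.sense(); print(t['tcp_pos'],t['qd'],R.from_quat(t['tool_rot']).as_rotvec(degrees=True)); print(tool([.596,-.1045,.142]))
E
```

```text
[ 0.59484827 -0.10697124  0.26136656] [ 0.00057106  0.0020226   0.00108231  0.00028736  0.00028693 -0.00056126] [ 2.68089651e+01  1.77991188e+02 -9.24251460e-04]
[ -0.37014469   2.70170663 119.36654626]
```

Call:
{"name": "move_arm", "arguments": {
  "commands": "0 1 20 0 0 1 1; 0 2 40 0 0 2 1; 0 2 50 0 0 2 1; 0 2 50 0 0 2 1; 0 2 50 0 0 2 1"
}}

```text
t: 4.25
tcp_pos: [0.596, -0.1052, 0.212]
tool_rot: [0.166, 0.986, -0.0, 0.001]
force: [-0.4, 0.4, 0.6]
finger_gap: 0.999
gripper_force: 0.0
```

```bash
python3 - <<'E'
from h import *
s=snap('wrist'); g=proj(s,[.596,-.1045,.164]); print(g)
b=blob(s,(0,0,0),(180,255,60),g,60);ys,xs=np.nonzero(b[2])
e=[plane(s,xs[ys<ys.min()+4].mean(),ys.min(),.164),plane(s,xs[ys>ys.max()-4].mean(),ys.max(),.164)]
print(b[0],b[1],e,(e[0]+e[1])/2); d=e[1]-e[0];print(np.linalg.norm(d),np.degrees(np.arctan2(d[1],d[0])))
m=(e[0]+e[1])/2; m[2]=.142; print(tool(m),telemetry.sense()['tcp_pos'],R.from_quat(telemetry.sense()['tool_rot']).as_matrix()[:,0])
E
```

```text
[260.52906757 214.65743428]
[261.34011353 209.27010407] [ 251  155   22  114 2114] [array([ 0.56160051, -0.09171144,  0.164     ]), array([ 0.63016679, -0.11677105,  0.164     ])] [ 0.59588365 -0.10424125  0.164     ]
0.07300218577692583 -20.076351379248084
[ 0.62696181  0.86623808 70.18803348] [ 0.59607358 -0.10522042  0.21218909] [-0.94484907  0.3275011  -0.00180684]
```

Call:
{"name": "move_arm", "arguments": {
  "commands": "1 1 25 0 0 0 1; 1 1 50 0 0 0 1; 1 1 69 0 0 0 1; 1 1 69 0 0 0 1; 1 1 69 0 0 0 0",
  "grip_force": 50
}}

```text
t: 4.92
tcp_pos: [0.5957, -0.104, 0.1434]
tool_rot: [0.166, 0.986, -0.0, 0.001]
force: [0.1, 0.2, 0.5]
finger_gap: 0.818
gripper_force: 0.0
```

Call:
{"name": "move_arm", "arguments": {
  "commands": "0 0 0 0 0 0 -1; 0 0 0 0 0 0 -1; 0 0 0 0 0 0 -1; 0 0 0 0 0 0 -1; 0 0 0 0 0 0 -1"
}}

```text
t: 5.55
tcp_pos: [0.5951, -0.1039, 0.1428]
tool_rot: [0.166, 0.986, -0.0, 0.0]
force: [0.1, -0.3, 4.4]
finger_gap: 0.129
gripper_force: 50.9
```

Call:
{"name": "move_arm", "arguments": {
  "commands": "0 0 0 0 0 0 -1; 0 0 0 0 0 0 -1; 0 0 -3 0 0 0 -1; 0 0 -8 0 0 0 -1; 0 0 -15 0 0 0 -1"
}}

```text
t: 6.18
tcp_pos: [0.5942, -0.1033, 0.1568]
tool_rot: [0.166, 0.986, 0.0, -0.001]
force: [-1.4, 0.0, -3.0]
finger_gap: 0.13
gripper_force: 50.0
```

Call:
{"name": "move_arm", "arguments": {
  "commands": "0 0 -18 0 0 0 -1; 0 0 -38 0 0 0 -1; 0 0 -60 0 0 0 -1; 0 0 -80 0 0 0 -1; 0 0 -90 0 0 0 -1"
}}

```text
t: 6.8
tcp_pos: [0.5952, -0.1037, 0.2487]
tool_rot: [0.166, 0.986, -0.0, 0.001]
force: [-0.1, 1.0, -3.2]
finger_gap: 0.127
gripper_force: 50.1
```

Call:
{"name": "move_arm", "arguments": {
  "commands": "5 -20 0 0 0 0 -1; 14 -55 0 0 0 0 -1; 24 -95 0 0 0 0 -1; 34 -135 0 0 0 0 -1; 44 -175 0 0 0 0 -1"
}}

```text
t: 7.42
tcp_pos: [0.4936, -0.256, 0.2462]
tool_rot: [0.166, 0.986, 0.0, -0.001]
force: [0.0, -1.0, -2.9]
finger_gap: 0.131
gripper_force: 50.0
```

Call:
{"name": "move_arm", "arguments": {
  "commands": "10 -40 0 0 0 0 -1; 18 -75 0 0 0 0 -1; 24 -99 0 0 0 0 -1; 24 -99 0 0 0 0 -1; 24 -99 0 0 0 0 -1"
}}

```text
t: 8.05
tcp_pos: [0.44, -0.3399, 0.2465]
tool_rot: [0.167, 0.986, 0.001, -0.001]
force: [0.4, 0.6, -2.5]
finger_gap: 0.128
gripper_force: 50.0
```

```bash
python3 - <<'E'
from h import *
t=telemetry.sense(); print(t['tcp_pos'],t['finger_gap'],t['gripper_force'],t['force'],tool([.440,-.340,.1168]))
snap('scene','s3.png')
E
```

```text
[ 0.4399695  -0.33988798  0.24653993] 0.1276253219137509 50.031981468200684 [ 0.35925055  0.59466684 -2.47393022] [ -0.2998846   -0.26881799 129.73935995]
```

View pics/s3.png

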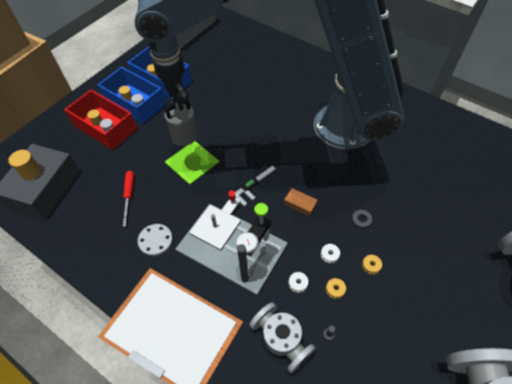

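The picture shows the cover hanging over the mat at (181,125) and the bare spindle at (213,221). Lowering it.

Call:
{"name": "move_arm", "arguments": {
  "commands": "0 0 30 0 0 0 -1; 0 0 62 0 0 0 -1; 0 0 94 0 0 0 -1; 0 0 115 0 0 0 -1; 0 0 122 0 0 0 -1"
}}

```text
t: 8.72
tcp_pos: [0.4406, -0.3387, 0.1239]
tool_rot: [0.165, 0.986, 0.001, -0.001]
force: [0.6, -0.7, -2.3]
finger_gap: 0.131
gripper_force: 50.0
```

Call:
{"name": "move_arm", "arguments": {
  "commands": "0 0 2 0 0 0 -1; 0 0 4 0 0 0 -1; 0 0 6 0 0 0 -1; 0 0 7 0 0 0 -1; 0 0 8 0 0 0 -1"
}}

```text
t: 9.35
tcp_pos: [0.4409, -0.3404, 0.1175]
tool_rot: [0.166, 0.986, -0.0, 0.0]
force: [-1.0, -0.1, -3.0]
finger_gap: 0.126
gripper_force: 50.0
```

Not yet bearing, so I'll go slightly lower.

Call:
{"name": "move_arm", "arguments": {
  "commands": "0 0 1 0 0 0 -1; 0 0 2 0 0 0 -1; 0 0 2 0 0 0 -1; 0 0 2 0 0 0 -1; 0 0 2 0 0 0 -1"
}}

```text
t: 9.98
tcp_pos: [0.4408, -0.3406, 0.1169]
tool_rot: [0.166, 0.986, -0.001, 0.0]
force: [-3.0, 0.6, 8.3]
finger_gap: 0.128
gripper_force: 51.4
```

Call:
{"name": "move_arm", "arguments": {
  "commands": "0 0 -1 0 0 0 1; 0 0 -1 0 0 0 1; 0 0 -1 0 0 0 1; 0 0 -1 0 0 0 1; 0 0 -1 0 0 0 1"
}}

```text
t: 10.6
tcp_pos: [0.4408, -0.3403, 0.1162]
tool_rot: [0.166, 0.986, 0.0, -0.0]
force: [-0.4, -0.9, -0.6]
finger_gap: 1.003
gripper_force: 0.0
```

Call:
{"name": "move_arm", "arguments": {
  "commands": "0 0 -20 0 0 0 1; 0 0 -55 0 0 0 1; 0 0 -110 0 0 0 1; 0 0 -170 0 0 0 1; 0 0 -200 0 0 0 1"
}}

```text
t: 11.22
tcp_pos: [0.4417, -0.3412, 0.3201]
tool_rot: [0.166, 0.986, -0.002, 0.002]
force: [0.8, -0.9, -0.5]
finger_gap: 1.002
gripper_force: 0.0
```

```bash
python3 - <<'E'
from h import *
t=telemetry.sense(); print(t['tcp_pos'],t['force'],t['q'],t['finger_gap'])
s=snap('wrist','w3.png');T=snap('top')
h=proj(s,[.44,-.34,.138]);b=blob(s,(0,0,0),(180,255,60),h,45);print(h,b[:2]);print(plane(s,*b[0],.138))
print(tool([.5538,.28,.25]),tool([.4325,.329,.25]))
h=cv2.cvtColor(T['image'],cv2.COLOR_RGB2HSV)
for p in((186,191),(173,223)): print(blob(T,(10,60,90),(28,255,255),p,12)[:2])
E
```

```text
[ 0.44170155 -0.34116687  0.32009846] [ 0.75656787 -0.9365738  -0.52636123] [-8.57916173e-01  3.40591946e-01  1.49211476e+00  3.71983577e-05
  1.30299105e+00 -2.09512921e+00] 1.0019974238296399
[260.80436051 163.73138102] (array([263.70397351, 179.9192053 ]), array([ 230,  127,   72,   83, 1510], dtype=int32))
[ 0.45664472 -0.3426725   0.138     ]
[ 98.90353147 624.44795476  66.90521994] [229.55621038 631.03234211  65.80370408]
(array([185.65745856, 190.70165746]), array([178, 184,  16,  15, 181], dtype=int32))
(array([172.37704918, 222.93989071]), array([165, 216,  16,  15, 183], dtype=int32))
```

View pics/w3.png

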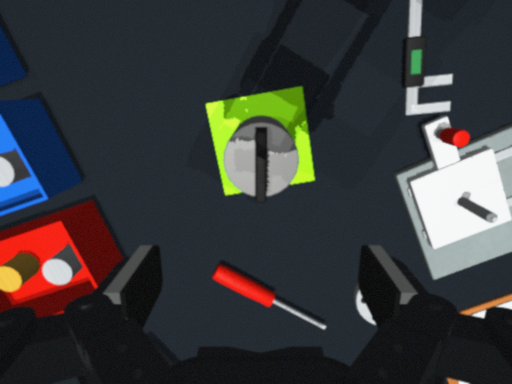

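The cover stands upright in the mat's middle (bar at (261,163)), and the spindle shows at (463,200) to (494,217). I'll hover over the spindle to measure it, then go on to the spools.

Call:
{"name": "move_arm", "arguments": {
  "commands": "-12 45 -10 0 0 0 1; -28 100 -20 0 0 0 1; -44 160 -20 0 0 0 1; -60 220 -20 0 0 0 1; -71 268 -20 0 0 0 1"
}}

```text
t: 11.95
tcp_pos: [0.5961, -0.1079, 0.3344]
tool_rot: [0.166, 0.986, 0.0, -0.001]
force: [1.1, -0.6, 0.1]
finger_gap: 0.996
gripper_force: 0.0
```

Call:
{"name": "move_arm", "arguments": {
  "commands": "0 0 0 0 0 0 1; 0 0 0 0 0 0 1;0 0 0 0 0 0 1;0 0 0 0 0 0 1; 0 0 0 0 0 0 1"
}}

```text
t: 12.58
tcp_pos: [0.5954, -0.1112, 0.3364]
tool_rot: [0.167, 0.986, -0.0, 0.0]
force: [0.4, 0.1, -0.1]
finger_gap: 1.003
gripper_force: 0.0
```

```bash
python3 - <<'E'
from h import *
import pickle
t=telemetry.sense(); print(t['tcp_pos'])
s=snap('wrist','w4.png'); pickle.dump(s,open('w4.pkl','wb'))
print(proj(s,[.5985,-.109,.03]),proj(s,[.5985,-.109,.096]))
u,v=proj(s,[.5985,-.109,.06]).astype(int)
cv2.imwrite('pics/c4.png',cv2.resize(s['image'][v-60:v+60,u-60:u+60,::-1],(480,480),interpolation=2)); print(u-60,v-60)
E
```

```text
[ 0.59541469 -0.11122904  0.33644524]
[262.14981355 147.91888179] [262.47140285 157.37926746]
202 91
```

View pics/c4.png

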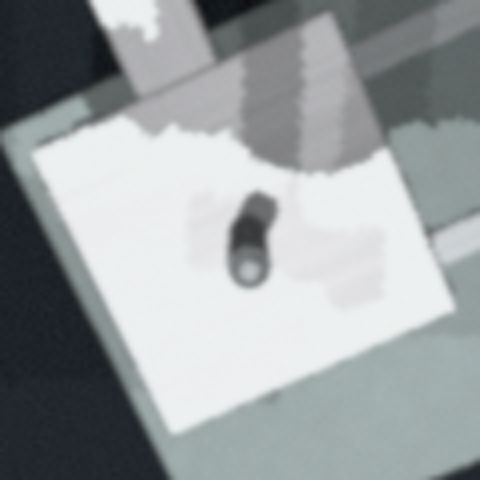

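The crop shows the spindle's tip at crop (249,268), i.e. pixel (264.3,158), and the plate's corners at crop (33,150), (332,12), (455,310), (175,434).

```bash
python3 - <<'E'
from h import *
import pickle
s=pickle.load(open('w4.pkl','rb')); c=lambda x,y:(202+x/4,91+y/4)
print('tip',plane(s,*c(249,268),.096))
C=[plane(s,*c(*p),.03) for p in((33,150),(332,12),(455,310),(175,434))]; print(np.mean(C,0),[np.linalg.norm(C[i]-C[i-1]).round(4) for i in range(4)])
for i in range(4):
    d=C[i]-C[i-1]; print(np.degrees(np.arctan2(d[1],d[0])).round(1))
b=blob(s,(0,150,90),(8,255,255),proj(s,[.4995,-.1175,.075]),25); print('knob',b[0],plane(s,*b[0],.073))
t=telemetry.sense();print(tool([.5538,.28,.22]),tool([.47,.30,.25]))
E
```

```text
tip [ 0.59987159 -0.10728672  0.096     ]
[ 0.60083645 -0.10689132  0.03      ] [np.float64(0.1094), np.float64(0.1077), np.float64(0.108), np.float64(0.1067)]
-174.4
94.9
5.1
-84.3
knob [228.29716981  76.80188679] [ 0.50117548 -0.11674326  0.073     ]
[167.90717698 355.62311345 116.40799174] [253.61876868 346.97117561  86.38954708]
```

Call:
{"name": "move_arm", "arguments": {
  "commands": "20 42 0 0 0 0 1; 46 98 0 0 0 0 1; 72 153 0 0 0 0 1; 98 208 0 0 0 0 1; 124 263 0 0 0 0 1"
}}

```text
t: 13.25
tcp_pos: [0.5644, 0.1804, 0.3366]
tool_rot: [0.166, 0.986, 0.0, 0.0]
force: [0.4, -0.1, 0.9]
finger_gap: 0.999
gripper_force: 0.0
```

Call:
{"name": "move_arm", "arguments": {
  "commands": "24 50 20 0 0 0 1; 44 93 60 0 0 0 1; 44 93 110 0 0 0 1; 44 93 160 0 0 0 1; 44 93 160 0 0 0 1"
}}

```text
t: 13.88
tcp_pos: [0.5505, 0.2801, 0.1724]
tool_rot: [0.166, 0.986, -0.002, -0.005]
force: [-0.4, 0.8, 0.2]
finger_gap: 1.001
gripper_force: 0.0
```

Call:
{"name": "move_arm", "arguments": {
  "commands": "0 0 0 0 0 0 1; 0 0 0 0 0 0 1;0 0 0 0 0 0 1;0 0 0 0 0 0 1; 0 0 0 0 0 0 1"
}}

```text
t: 14.5
tcp_pos: [0.5537, 0.2811, 0.1768]
tool_rot: [0.166, 0.986, 0.0, 0.0]
force: [-0.1, 0.0, 0.6]
finger_gap: 0.997
gripper_force: 0.0
```

```bash
cat >> h.py <<'E'
def spool(s,guess,z):
    "outer ellipse of brass top face near guess; centre of it on plane z"
    g=proj(s,[guess[0],guess[1],z]); b=blob(s,(12,70,70),(28,255,255),g,90)
    c=max(cv2.findContours(b[2].astype(np.uint8),cv2.RETR_EXTERNAL,cv2.CHAIN_APPROX_NONE)[0],key=cv2.contourArea)
    return b,c
E
python3 - <<'E'
from h import *
import pickle
t=telemetry.sense(); print(t['tcp_pos'])
s=snap('wrist','w5.png'); pickle.dump(s,open('w5.pkl','wb'))
b,c=spool(s,(.554,.28),.018); print(b[:2],cv2.fitEllipse(c)); print(proj(s,[.554,.28,.018]),plane(s,*b[0],.018))
E
```

```text
[0.55369202 0.28106391 0.17675609]
(array([258.80497434, 172.30793525]), array([ 230,  143,   59,   59, 2533], dtype=int32)) ((258.8142395019531, 172.25384521484375), (56.95600891113281, 57.939022064208984), 168.7957305908203)
[258.64263918 172.74230994] [0.55365872 0.28027787 0.018     ]
```

View pics/w5.png

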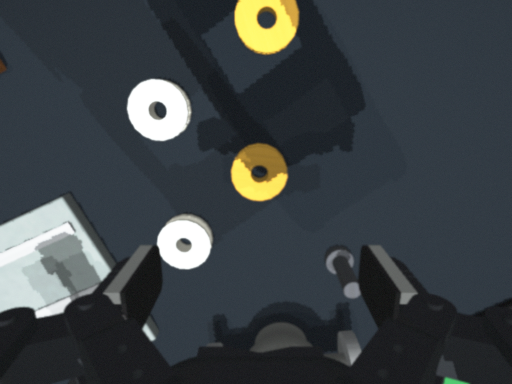

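The wrist picture shows brass spool A at (259,172), B at (266,20), two white decoys at (158,110) and (185,243), and the bolt at (340,265).

```bash
python3 - <<'E'
from h import *
import pickle
s=pickle.load(open('w5.pkl','rb')); print('bolt',plane(s,338,257,0),'wh',plane(s,186,243,.018),plane(s,158,110,.018),'B',plane(s,266,20,.018)); print(tool([.5537,.2803,.001]))
E
```

```text
bolt [0.67218009 0.3276472  0.        ] wh [0.59781083 0.18897702 0.018     ] [0.47183098 0.21530046 0.018     ] B [0.43538819 0.32761315 0.018     ]
[ -0.24076837  -0.733043   175.56488846]
```

Call:
{"name": "move_arm", "arguments": {
  "commands": "0 -1 40 0 0 0 1; 0 -1 85 0 0 0 1; 0 -1 125 0 0 0 1; 0 -1 155 0 0 0 1; 0 -1 165 0 0 0 1"
}}

```text
t: 15.18
tcp_pos: [0.5519, 0.2797, 0.0092]
tool_rot: [0.166, 0.986, -0.001, -0.002]
force: [0.3, 0.0, 0.1]
finger_gap: 1.0
gripper_force: 0.0
```

Call:
{"name": "move_arm", "arguments": {
  "commands": "0 0 3 0 0 0 1; 0 0 6 0 0 0 1; 0 0 9 0 0 0 1; 0 0 9 0 0 0 1; 0 0 9 0 0 0 1"
}}

```text
t: 15.8
tcp_pos: [0.5535, 0.2802, 0.0027]
tool_rot: [0.166, 0.986, 0.0, 0.0]
force: [-0.4, -0.3, -0.2]
finger_gap: 1.0
gripper_force: 0.0
```

Call:
{"name": "move_arm", "arguments": {
  "commands": "0 0 1 0 0 0 -1; 0 0 2 0 0 0 -1; 0 0 2 0 0 0 -1; 0 0 2 0 0 0 -1; 0 0 2 0 0 0 -1",
  "grip_force": 40
}}

```text
t: 16.42
tcp_pos: [0.5534, 0.2802, 0.0008]
tool_rot: [0.166, 0.986, 0.0, 0.0]
force: [-1.2, -0.2, 5.5]
finger_gap: 0.586
gripper_force: 41.6
```

Call:
{"name": "move_arm", "arguments": {
  "commands": "0 0 0 0 0 0 -1; 0 0 0 0 0 0 -1; 0 0 -5 0 0 0 -1; 0 0 -15 0 0 0 -1; 0 0 -30 0 0 0 -1"
}}

```text
t: 17.05
tcp_pos: [0.5528, 0.2799, 0.0305]
tool_rot: [0.166, 0.986, -0.0, -0.001]
force: [-0.1, -0.0, -2.1]
finger_gap: 0.584
gripper_force: 41.8
```

```bash
python3 - <<'E'
from h import *
t=telemetry.sense(); print(t['tcp_pos'],t['force'],t['finger_gap'])
s=snap('wrist','w6.png')
b,c=spool(s,t['tcp_pos'][:2],t['tcp_pos'][2]+.016); print(b[:2],cv2.fitEllipse(c))
E
```

```text
[0.55280789 0.27993619 0.03050638] [-0.13729771 -0.00743143 -2.06264513] 0.5843870341990713
(array([259.9016864 , 265.70254754]), array([  201,   204,   119,   122, 11148], dtype=int32)) ((259.9039611816406, 265.6591796875), (119.1043472290039, 122.15291595458984), 176.14833068847656)
```

View pics/w6.png

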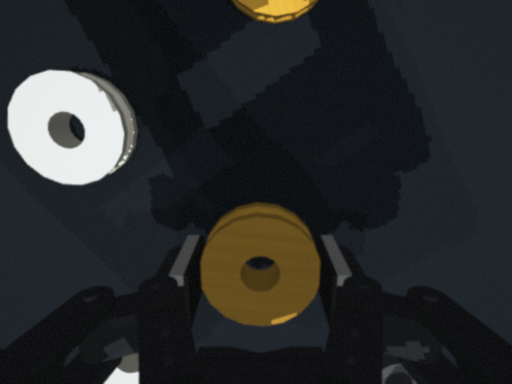

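Spool A is gripped level between the pads, with its bore at (260.5,273).

```bash
python3 - <<'E'
from h import *
s=snap('wrist');t=telemetry.sense()
P=plane(s,260.5,273,t['tcp_pos'][2]+.0172); print('bore off tool',tool(P),t['tcp_pos'])
print(tool([.6003,-.1072,.335]))
E
```

```text
bore off tool [ -0.93724452   0.39242364 -17.19602419] [0.55478491 0.28060125 0.03246996]
[-171.02227223 -350.77745933 -302.80754667]
```

Call:
{"name": "move_arm", "arguments": {
  "commands": "0 0 -50 0 0 0 -1; 0 0 -110 0 0 0 -1; 0 0 -170 0 0 0 -1; 0 0 -230 0 0 0 -1; 0 0 -290 0 0 0 -1"
}}

```text
t: 17.77
tcp_pos: [0.5527, 0.2799, 0.3225]
tool_rot: [0.166, 0.986, 0.0, 0.0]
force: [1.2, 0.6, -1.3]
finger_gap: 0.588
gripper_force: 42.4
```

Call:
{"name": "move_arm", "arguments": {
  "commands": "-20 -40 -10 0 0 0 -1; -45 -92 -10 0 0 0 -1; -70 -144 -10 0 0 0 -1; -96 -196 -10 0 0 0 -1; -122 -250 -10 0 0 0 -1"
}}

```text
t: 18.4
tcp_pos: [0.5863, 0.0023, 0.3304]
tool_rot: [0.166, 0.986, 0.0, 0.0]
force: [0.2, -0.6, -1.0]
finger_gap: 0.593
gripper_force: 42.4
```

Call:
{"name": "move_arm", "arguments": {
  "commands": "-20 -40 0 0 0 0 -1; -40 -80 0 0 0 0 -1; -49 -100 0 0 0 0 -1; -49 -100 0 0 0 0 -1; -49 -100 0 0 0 0 -1"
}}

```text
t: 19.02
tcp_pos: [0.5998, -0.105, 0.3302]
tool_rot: [0.166, 0.986, 0.001, -0.0]
force: [0.5, 0.8, -0.3]
finger_gap: 0.588
gripper_force: 42.4
```

```bash
python3 - <<'E'
from h import *
t=telemetry.sense(); print(t['tcp_pos'],t['force'],t['finger_gap'],tool([.6003,-.1072,.125]))
s=snap('wrist','w7.png')
E
```

```text
[ 0.59978143 -0.10503186  0.33021314] [ 0.53218443  0.8157601  -0.33750269] 0.5875396520323867 [ -1.41210086  -2.08070346 205.20984349]
```

Call:
{"name": "move_arm", "arguments": {
  "commands": "0 -2 40 0 0 0 -1; 0 -2 90 0 0 0 -1; 0 -2 140 0 0 0 -1; 0 -2 190 0 0 0 -1; 0 -2 218 0 0 0 -1"
}}

```text
t: 19.7
tcp_pos: [0.5981, -0.1061, 0.1098]
tool_rot: [0.165, 0.986, 0.001, -0.002]
force: [0.0, 0.7, -2.0]
finger_gap: 0.588
gripper_force: 42.4
```

Call:
{"name": "move_arm", "arguments": {
  "commands": "0 0 0 0 0 0 -1; 0 0 0 0 0 0 -1;0 0 0 0 0 0 -1;0 0 0 0 0 0 -1; 0 0 0 0 0 0 -1"
}}

```text
t: 20.32
tcp_pos: [0.5998, -0.1086, 0.1131]
tool_rot: [0.166, 0.986, -0.0, 0.001]
force: [-0.1, 0.4, -0.4]
finger_gap: 0.591
gripper_force: 42.4
```

```bash
python3 - <<'E'
from h import *
t=telemetry.sense(); print(t['tcp_pos'],t['force'],t['finger_gap'],tool([.5994,-.1069,.1]))
s=snap('wrist','w7.png'); cv2.imwrite('pics/c7.png',cv2.resize(s['image'][190:340,160:360,::-1],(640,480),interpolation=2))
E
```

```text
[ 0.59984824 -0.10863992  0.1131155 ] [-0.14091098  0.37990506 -0.35361498] 0.5910685546248232 [ 1.01164267  1.4971545  13.11410042]
```

View pics/c7.png

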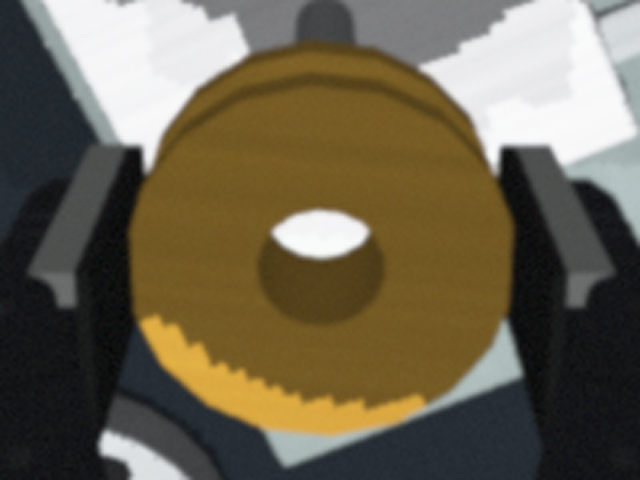

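```bash
python3 - <<'E'
from h import *
s=snap('wrist');t=telemetry.sense();print(t['tcp_pos'])
print('foot',plane(s,261.9,199.5,.03),proj(s,[.6003,-.1072,.03]),proj(s,[.6003,-.1072,.096]))
P=plane(s,260.3,190+267/3.2,t['tcp_pos'][2]+.0172);print('bore',P,tool(P))
E
```

```text
[ 0.59961594 -0.10861117  0.11269012]
foot [ 0.60178699 -0.10756875  0.03      ] [261.70739369 197.45291185] [262.27179369 236.87477776]
bore [ 0.60106273 -0.1085592   0.12989012] [ -1.35993667   0.5225022  -17.19922893]
```

Call:
{"name": "move_arm", "arguments": {
  "commands": "0.5 1 4 0 0 0 -1; 0.5 1 10 0 0 0 -1; 0.5 1 16 0 0 0 -1; 0.5 1 22 0 0 0 -1; 0.5 1 28 0 0 0 -1"
}}

```text
t: 21.05
tcp_pos: [0.5993, -0.1074, 0.0837]
tool_rot: [0.166, 0.986, 0.0, -0.0]
force: [-0.3, -1.2, -1.8]
finger_gap: 0.59
gripper_force: 42.4
```

Call:
{"name": "move_arm", "arguments": {
  "commands": "0 0 8 0 0 0 -1; 0 0 16 0 0 0 -1; 0 0 24 0 0 0 -1; 0 0 30 0 0 0 -1; 0 0 34 0 0 0 -1"
}}

```text
t: 21.68
tcp_pos: [0.5993, -0.1073, 0.0498]
tool_rot: [0.166, 0.986, 0.0, -0.0]
force: [0.0, -0.4, -1.1]
finger_gap: 0.586
gripper_force: 42.4
```

Call:
{"name": "move_arm", "arguments": {
  "commands": "0 0 4 0 0 0 -1; 0 0 8 0 0 0 -1; 0 0 12 0 0 0 -1; 0 0 15 0 0 0 -1; 0 0 16 0 0 0 -1"
}}

```text
t: 22.3
tcp_pos: [0.5993, -0.1073, 0.0341]
tool_rot: [0.166, 0.986, 0.0, -0.0]
force: [0.4, 0.1, -0.4]
finger_gap: 0.586
gripper_force: 42.4
```

Call:
{"name": "move_arm", "arguments": {
  "commands": "0 0 1 0 0 0 -1; 0 0 2 0 0 0 -1; 0 0 3 0 0 0 -1; 0 0 3.5 0 0 0 -1; 0 0 3.5 0 0 0 -1"
}}

```text
t: 22.92
tcp_pos: [0.5994, -0.1074, 0.0308]
tool_rot: [0.166, 0.986, -0.0, 0.0]
force: [-0.4, 0.3, -1.1]
finger_gap: 0.588
gripper_force: 42.4
```

Call:
{"name": "move_arm", "arguments": {
  "commands": "0 0 0 0 0 0 0.4; 0 0 0 0 0 0 0.8; 0 0 0 0 0 0 1; 0 0 0 0 0 0 1; 0 0 0 0 0 0 1"
}}

```text
t: 23.55
tcp_pos: [0.5994, -0.1074, 0.0308]
tool_rot: [0.166, 0.986, -0.0, 0.0]
force: [-0.7, 0.2, -0.1]
finger_gap: 0.998
gripper_force: 0.0
```

Call:
{"name": "move_arm", "arguments": {
  "commands": "0 0 -30 0 0 0 1; 0 0 -80 0 0 0 1; 0 0 -140 0 0 0 1; 0 0 -200 0 0 0 1; 0 0 -260 0 0 0 1"
}}

```text
t: 24.18
tcp_pos: [0.599, -0.1072, 0.2928]
tool_rot: [0.166, 0.986, 0.0, 0.0]
force: [1.0, -0.6, -0.5]
finger_gap: 1.001
gripper_force: 0.0
```

Call:
{"name": "move_arm", "arguments": {
  "commands": "0 0 -40 0 0 0 1; 0 0 -40 0 0 0 1; 0 0 -40 0 0 0 1; 0 0 -40 0 0 0 1; 0 0 -40 0 0 0 1"
}}

```text
t: 24.8
tcp_pos: [0.5988, -0.1072, 0.3291]
tool_rot: [0.166, 0.986, 0.0, -0.002]
force: [0.6, 0.3, 0.1]
finger_gap: 0.999
gripper_force: 0.0
```

```bash
python3 - <<'E'
from h import *
t=telemetry.sense(); print(t['tcp_pos'],t['force'],t['finger_gap'])
s=snap('wrist','w8.png'); T=snap('top'); S=snap('scene')
b,c=spool(s,(.6,-.107),.048); print(b[:2],cv2.fitEllipse(c),plane(s,*cv2.fitEllipse(c)[0],.048))
b=blob(T,(10,60,90),(28,255,255),(173,223),25);print(b[:2],plane(T,*b[0],.018),tri((T,*b[0]),(S,*blob(S,(12,110,110),(24,255,255),(372,263),30)[0])),tool([.4340,.3285,.335]))
E
```

```text
[ 0.598784   -0.10720984  0.32910913] [0.63248173 0.33657018 0.14538195] 0.9991908029072802
(array([259.98311111, 150.552     ]), array([ 240,  131,   40,   41, 1125], dtype=int32)) ((259.9772033691406, 150.9796600341797), (38.659706115722656, 40.177330017089844), 3.9186413288116455) [ 0.59975695 -0.10727878  0.048     ]
(array([172.36956522, 222.94021739]), array([165, 216,  16,  15, 184], dtype=int32)) [0.43390166 0.32816271 0.018     ] (array([0.43365795, 0.32981627, 0.01437007]), [np.float64(0.0008157710626101514), np.float64(0.0008157710626100326)]) [298.90017951 357.66809953  -4.54483697]
```

View pics/w8.png

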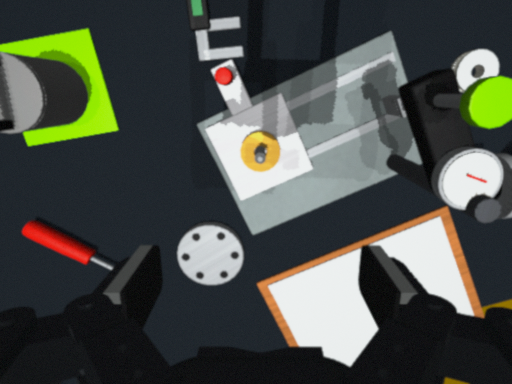

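Spool A sits flat on the spindle at (260,151), and B is unmoved at (.434,.328). Going for B.

Call:
{"name": "move_arm", "arguments": {
  "commands": "30 36 0 0 0 0 1; 65 78 0 0 0 0 1; 102 122 0 0 0 0 1; 139 167 0 0 0 0 1; 176 211 0 0 0 0 1"
}}

```text
t: 25.58
tcp_pos: [0.5015, 0.1512, 0.3308]
tool_rot: [0.166, 0.986, 0.0, 0.0]
force: [-0.2, 0.0, -0.1]
finger_gap: 1.0
gripper_force: 0.0
```

Call:
{"name": "move_arm", "arguments": {
  "commands": "36 44 10 0 0 0 1; 70 84 30 0 0 0 1; 105 126 60 0 0 0 1; 123 147 110 0 0 0 1; 123 147 155 0 0 0 1"
}}

```text
t: 26.2
tcp_pos: [0.433, 0.331, 0.1745]
tool_rot: [0.164, 0.986, 0.0, 0.0]
force: [1.1, 0.3, -0.6]
finger_gap: 0.999
gripper_force: 0.0
```

Call:
{"name": "move_arm", "arguments": {
  "commands": "0 0 0 0 0 0 1; 0 0 0 0 0 0 1;0 0 0 0 0 0 1;0 0 0 0 0 0 1; 0 0 0 0 0 0 1"
}}

```text
t: 26.82
tcp_pos: [0.4347, 0.3288, 0.1768]
tool_rot: [0.166, 0.986, 0.001, 0.001]
force: [-0.5, -0.3, -0.9]
finger_gap: 0.996
gripper_force: 0.0
```

```bash
python3 - <<'E'
from h import *
t=telemetry.sense(); print(t['tcp_pos'])
s=snap('wrist','w9.png')
b,c=spool(s,(.434,.3285),.018); e=cv2.fitEllipse(c);P=plane(s,*e[0],.018); print(b[:2],e,P); P[2]=.001;print(tool(P))
E
```

```text
[0.43466934 0.32881609 0.17679069]
(array([262.87146371, 162.00799508]), array([ 230,  140,   58,   59, 1626], dtype=int32)) ((258.7005615234375, 169.161865234375), (57.0334358215332, 58.5303955078125), 3.540682315826416) [0.43193516 0.32900966 0.018     ]
[  2.66065804  -0.79000292 175.52425157]
```

Call:
{"name": "move_arm", "arguments": {
  "commands": "2 -0.5 40 0 0 0 1; 2.5 -0.5 85 0 0 0 1; 2.5 -0.5 125 0 0 0 1; 2.5 -0.5 155 0 0 0 1; 2.5 -0.5 165 0 0 0 1"
}}

```text
t: 27.5
tcp_pos: [0.4308, 0.3287, 0.0092]
tool_rot: [0.166, 0.986, -0.001, -0.001]
force: [-0.1, 0.1, 0.4]
finger_gap: 1.002
gripper_force: 0.0
```

Call:
{"name": "move_arm", "arguments": {
  "commands": "0 0 3 0 0 0 1; 0 0 6 0 0 0 1; 0 0 9 0 0 0 1; 0 0 10.5 0 0 0 1; 0 0 10.5 0 0 0 -1"
}}

```text
t: 28.12
tcp_pos: [0.4317, 0.3292, 0.0006]
tool_rot: [0.166, 0.986, 0.0, 0.0]
force: [0.6, 0.3, 0.2]
finger_gap: 0.819
gripper_force: 0.0
```

Call:
{"name": "move_arm", "arguments": {
  "commands": "0 0 0 0 0 0 -1; 0 0 0 0 0 0 -1; 0 0 0 0 0 0 -1; 0 0 0 0 0 0 -1; 0 0 0 0 0 0 -1"
}}

```text
t: 28.75
tcp_pos: [0.4317, 0.3292, 0.0008]
tool_rot: [0.166, 0.986, 0.0, 0.0]
force: [-0.1, -1.1, 5.9]
finger_gap: 0.586
gripper_force: 42.1
```

Call:
{"name": "move_arm", "arguments": {
  "commands": "0 0 0 0 0 0 -1; 0 0 -10 0 0 0 -1; 0 0 -30 0 0 0 -1; 0 0 -30 0 0 0 -1; 0 0 -30 0 0 0 -1"
}}

```text
t: 29.38
tcp_pos: [0.4314, 0.3291, 0.0301]
tool_rot: [0.166, 0.986, -0.0, -0.0]
force: [0.0, -0.2, -1.1]
finger_gap: 0.584
gripper_force: 42.0
```

```bash
python3 - <<'E'
from h import *
t=telemetry.sense(); print(t['tcp_pos'],t['force'],t['finger_gap'])
s=snap('wrist','w10.png'); cv2.imwrite('pics/c10.png',cv2.resize(s['image'][190:340,160:360,::-1],(640,480),interpolation=2)); print(tool([.5994,-.1073,.335]))
E
```

```text
[0.43140634 0.32906361 0.03006968] [ 0.04759379 -0.16765335 -1.09827939] 0.5839581964226088
[-301.59868616 -357.32167632 -305.16184673]
```

View pics/c10.png

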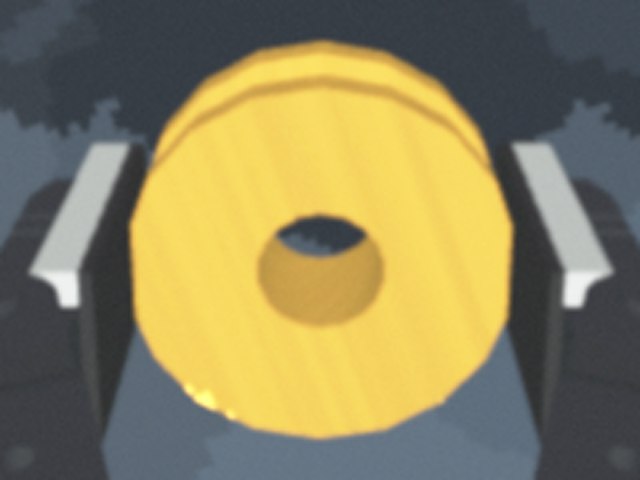

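B is held level with its bore at crop (321,270), nearly as A was, so I'll use the same TCP target.

Call:
{"name": "move_arm", "arguments": {
  "commands": "0 0 -50 0 0 0 -1; 0 0 -110 0 0 0 -1; 0 0 -170 0 0 0 -1; 0 0 -235 0 0 0 -1; 0 0 -300 0 0 0 -1"
}}

```text
t: 30.05
tcp_pos: [0.4309, 0.3288, 0.3263]
tool_rot: [0.166, 0.986, -0.001, -0.001]
force: [1.8, 0.4, -2.2]
finger_gap: 0.584
gripper_force: 42.5
```

Call:
{"name": "move_arm", "arguments": {
  "commands": "-30 -36 0 0 0 0 -1; -65 -78 0 0 0 0 -1; -102 -122 0 0 0 0 -1; -139 -167 0 0 0 0 -1; -176 -211 0 0 0 0 -1"
}}

```text
t: 30.68
tcp_pos: [0.5287, 0.0704, 0.3243]
tool_rot: [0.166, 0.986, 0.0, -0.001]
force: [0.1, 0.0, -0.6]
finger_gap: 0.58
gripper_force: 42.5
```

Call:
{"name": "move_arm", "arguments": {
  "commands": "-36 -43 0 0 0 0 -1; -75 -88 0 0 0 0 -1; -105 -123 0 0 0 0 -1; -125 -146 0 0 0 0 -1; -125 -146 0 0 0 0 -1"
}}

```text
t: 31.3
tcp_pos: [0.5992, -0.109, 0.3235]
tool_rot: [0.168, 0.986, 0.0, -0.001]
force: [-1.0, -0.4, -0.8]
finger_gap: 0.579
gripper_force: 42.5
```

Call:
{"name": "move_arm", "arguments": {
  "commands": "0 0 40 0 0 0 -1; 0 0 90 0 0 0 -1; 0 0 140 0 0 0 -1; 0 0 190 0 0 0 -1; 0 0 215 0 0 0 -1"
}}

```text
t: 31.92
tcp_pos: [0.5962, -0.1044, 0.1068]
tool_rot: [0.166, 0.986, 0.001, -0.004]
force: [0.3, -0.3, -0.8]
finger_gap: 0.585
gripper_force: 42.5
```

Call:
{"name": "move_arm", "arguments": {
  "commands": "0 0 0 0 0 0 -1; 0 0 0 0 0 0 -1;0 0 0 0 0 0 -1;0 0 0 0 0 0 -1; 0 0 0 0 0 0 -1"
}}

```text
t: 32.55
tcp_pos: [0.5994, -0.1069, 0.1111]
tool_rot: [0.166, 0.986, -0.0, 0.001]
force: [-0.1, 0.6, -0.7]
finger_gap: 0.581
gripper_force: 42.5
```

```bash
python3 - <<'E'
from h import *
t=telemetry.sense(); print(t['tcp_pos'],t['force'],t['finger_gap'],tool([.5995,-.1073,.049]))
E
```

```text
[ 0.5993689  -0.10688822  0.11109545] [-0.13335136  0.63914444 -0.6858914 ] 0.5808511114787438 [-0.17759109 -0.34541281 62.09574178]
```

Call:
{"name": "move_arm", "arguments": {
  "commands": "0 0 4 0 0 0 -1; 0 0 10 0 0 0 -1; 0 0 16 0 0 0 -1; 0 0 22 0 0 0 -1; 0 0 28 0 0 0 -1"
}}

```text
t: 33.17
tcp_pos: [0.599, -0.1067, 0.0817]
tool_rot: [0.166, 0.986, 0.0, -0.0]
force: [-0.6, 0.2, -1.3]
finger_gap: 0.58
gripper_force: 42.5
```

Call:
{"name": "move_arm", "arguments": {
  "commands": "0 0 8 0 0 0 -1; 0 0 16 0 0 0 -1; 0 0 22 0 0 0 -1; 0 0 28 0 0 0 -1; 0 0 31 0 0 0 -1"
}}

```text
t: 33.8
tcp_pos: [0.5989, -0.1067, 0.0508]
tool_rot: [0.166, 0.986, 0.0, -0.0]
force: [-0.8, -0.3, -0.8]
finger_gap: 0.578
gripper_force: 42.5
```

Call:
{"name": "move_arm", "arguments": {
  "commands": "0 0 1 0 0 0 -1; 0 0 2 0 0 0 -1; 0 0 2.5 0 0 0 -1; 0 0 2.5 0 0 0 -1; 0 0 2.5 0 0 0 -1"
}}

```text
t: 34.42
tcp_pos: [0.5991, -0.1068, 0.0489]
tool_rot: [0.166, 0.986, -0.0, 0.0]
force: [-0.3, -0.6, -1.6]
finger_gap: 0.579
gripper_force: 42.5
```

Call:
{"name": "move_arm", "arguments": {
  "commands": "0 0 0 0 0 0 0.4; 0 0 0 0 0 0 0.8; 0 0 0 0 0 0 1; 0 0 0 0 0 0 1; 0 0 0 0 0 0 1"
}}

```text
t: 35.05
tcp_pos: [0.5991, -0.1068, 0.0488]
tool_rot: [0.166, 0.986, -0.0, 0.0]
force: [1.2, 0.5, -0.2]
finger_gap: 0.999
gripper_force: 0.0
```

Call:
{"name": "move_arm", "arguments": {
  "commands": "0 0 -20 0 0 0 1; 0 0 -60 0 0 0 1; 0 0 -110 0 0 0 1; 40 -20 -150 0 0 0 1; 80 -37 -150 0 0 0 1"
}}

```text
t: 35.67
tcp_pos: [0.5128, -0.1166, 0.2022]
tool_rot: [0.166, 0.986, -0.001, 0.004]
force: [0.2, -0.9, 0.1]
finger_gap: 0.996
gripper_force: 0.0
```

Call:
{"name": "move_arm", "arguments": {
  "commands": "10 -5 0 0 0 0 1; 10 -5 0 0 0 0 1;10 -5 0 0 0 0 1;10 -5 0 0 0 0 1; 10 -5 0 0 0 0 1"
}}

```text
t: 36.3
tcp_pos: [0.5009, -0.1169, 0.1985]
tool_rot: [0.166, 0.986, 0.0, -0.0]
force: [0.3, -0.2, 0.9]
finger_gap: 1.001
gripper_force: 0.0
```

```bash
python3 - <<'E'
from h import *
t=telemetry.sense(); print(t['tcp_pos'],t['force'],t['finger_gap'],t['q'])
s=snap('wrist','w11.png')
k=blob(s,(0,150,60),(8,255,255),proj(s,[.5012,-.1167,.07]),35); print('knob',k[:2],plane(s,*k[0],.07)); P=plane(s,*k[0],.07);P[2]=.05;print(tool(P))
b,c=spool(s,(.6,-.107),.066); e=cv2.fitEllipse(c);print(b[1],e,plane(s,*e[0],.066))
E
```

```text
[ 0.50087109 -0.11690997  0.19846774] [ 0.3225652  -0.2165319   0.89350973] 1.0013740707645271 [-4.46853268e-01  4.25244189e-01  1.74293930e+00  4.33872039e-05
  9.73561506e-01 -1.68444413e+00]
knob (array([258.67372881, 178.50847458]), array([247, 164,  23,  28, 472], dtype=int32)) [ 0.49880808 -0.11703153  0.07      ]
[  1.70353881  -0.77825563 148.48902084]
[ 276  234   57   65 2526] ((302.93682861328125, 266.7081298828125), (54.42403030395508, 65.49247741699219), 162.05935668945312) [ 0.5922401  -0.10643646  0.066     ]
```

View pics/w11.png

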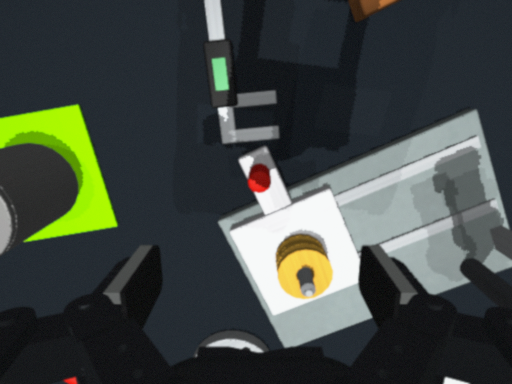

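Both spools are stacked flat (top face at about (304,270)) with the knob at (259,180). Descending onto the knob.

Call:
{"name": "move_arm", "arguments": {
  "commands": "0 0 40 0 0 0 1; 0 0 80 0 0 0 1; 0 0 120 0 0 0 1; 0 0 140 0 0 0 1; 0 0 147 0 0 0 1",
  "grip_force": 30
}}

```text
t: 36.98
tcp_pos: [0.4998, -0.1167, 0.0504]
tool_rot: [0.166, 0.986, 0.0, -0.001]
force: [0.2, -0.5, -0.8]
finger_gap: 0.999
gripper_force: 0.0
```

Call:
{"name": "move_arm", "arguments": {
  "commands": "0 0 0 0 0 0 1; 0 0 0 0 0 0 -1; 0 0 0 0 0 0 -1; 0 0 0 0 0 0 -1; 0 0 0 0 0 0 -1"
}}

```text
t: 37.6
tcp_pos: [0.5003, -0.1171, 0.0524]
tool_rot: [0.166, 0.986, -0.0, 0.0]
force: [-0.5, 0.4, 3.7]
finger_gap: 0.216
gripper_force: 29.1
```

Call:
{"name": "move_arm", "arguments": {
  "commands": "0 0 0 0 0 0 -1; 0 0 0 0 0 0 -1; 0 0 0 0 0 0 -1; 0 0 0 0 0 0 -1; 0 0 0 0 0 0 -1"
}}

```text
t: 38.22
tcp_pos: [0.5003, -0.1171, 0.0524]
tool_rot: [0.166, 0.986, -0.0, 0.0]
force: [-1.6, -0.4, 6.2]
finger_gap: 0.222
gripper_force: 29.2
```

```bash
python3 - <<'E'
from h import *
t=telemetry.sense(); p=t['tcp_pos']; print(p,t['force'],t['finger_gap'])
a=np.radians(95.2); print(tool(p+.16*np.array([np.cos(a),np.sin(a),0])))
E
```

```text
[ 0.5003095  -0.1170693   0.05235258] [-1.5958521  -0.35526584  6.15798206] 0.2221606920830079
[ 6.58853985e+01  1.45805045e+02 -5.52050551e-02]
```

Call:
{"name": "move_arm", "arguments": {
  "commands": "2 4.5 0 0 0 0 -1; 5 11 0 0 0 0 -1; 9 20 0 0 0 0 -1; 13 29 0 0 0 0 -1; 17 38 0 0 0 0 -1"
}}

```text
t: 38.85
tcp_pos: [0.4963, -0.0758, 0.0524]
tool_rot: [0.166, 0.986, -0.0, -0.0]
force: [-3.6, -3.1, 5.6]
finger_gap: 0.225
gripper_force: 29.4
```

Call:
{"name": "move_arm", "arguments": {
  "commands": "4 9 0 0 0 0 -1; 8 18 0 0 0 0 -1; 12.5 27.5 0 0 0 0 -1; 17 37 0 0 0 0 -1; 21 46 0 0 0 0 -1"
}}

```text
t: 39.48
tcp_pos: [0.4914, -0.0253, 0.0523]
tool_rot: [0.166, 0.986, -0.0, -0.0]
force: [-2.5, -2.3, 6.9]
finger_gap: 0.221
gripper_force: 29.4
```

Call:
{"name": "move_arm", "arguments": {
  "commands": "4 9 0 0 0 0 -1; 8 18 0 0 0 0 -1; 12.5 27.5 0 0 0 0 -1; 17 37 0 0 0 0 -1; 20 44 0 0 0 0 -1"
}}

```text
t: 40.1
tcp_pos: [0.4867, 0.023, 0.0523]
tool_rot: [0.166, 0.986, -0.0, -0.001]
force: [-2.5, -3.5, 7.3]
finger_gap: 0.223
gripper_force: 29.6
```

Call:
{"name": "move_arm", "arguments": {
  "commands": "2 4 0 0 0 0 -1; 4 8 0 0 0 0 -1; 6 12 0 0 0 0 -1; 7.5 16.5 0 0 0 0 -1; 8.5 19 0 0 0 0 -1"
}}

```text
t: 40.72
tcp_pos: [0.4849, 0.0421, 0.0523]
tool_rot: [0.164, 0.986, -0.002, -0.0]
force: [-4.0, -18.2, 6.8]
finger_gap: 0.219
gripper_force: 30.0
```

```bash
python3 - <<'E'
from h import *
t=telemetry.sense(); p=t['tcp_pos']; print(p,t['force'],t['finger_gap']); d=p-[.5003,-.1171,p[2]]; print(np.linalg.norm(d),np.degrees(np.arctan2(d[1],d[0])))
E
```

```text
[0.48488893 0.04205838 0.05234177] [ -4.04382694 -18.20325284   6.84686153] 0.21858150388579928
0.15990275498848833 95.5306253979317
```

Call:
{"name": "move_arm", "arguments": {
  "commands": "-1 -2 0 0 0 0 -1; -1 -2 0 0 0 0 0.5; -1 -2 0 0 0 0 1; -1 -2 0 0 0 0 1; -1 -2 0 0 0 0 1"
}}

```text
t: 41.35
tcp_pos: [0.4859, 0.0416, 0.0517]
tool_rot: [0.166, 0.986, 0.0, -0.0]
force: [-0.1, -0.5, -0.3]
finger_gap: 0.996
gripper_force: 0.0
```

Call:
{"name": "move_arm", "arguments": {
  "commands": "0 0 -40 0 0 0 1; 0 0 -100 0 0 0 1; 0 0 -160 0 0 0 1; 0 0 -220 0 0 0 0; 0 0 -270 0 0 0 -1"
}}

```text
t: 41.98
tcp_pos: [0.4858, 0.0416, 0.3244]
tool_rot: [0.166, 0.986, 0.0, 0.001]
force: [1.2, 0.5, -0.5]
finger_gap: 0.601
gripper_force: 0.0
```

Call:
{"name": "move_arm", "arguments": {
  "commands": "0 0 -10 0 0 0 -1; -15 7 -10 0 0 0 -1;-30 14 -10 0 0 0 -1;-30 14 -10 0 0 0 -1; -30 14 -10 0 0 0 -1"
}}

```text
t: 42.6
tcp_pos: [0.5184, 0.045, 0.3303]
tool_rot: [0.166, 0.986, -0.0, -0.002]
force: [0.0, 0.0, 0.3]
finger_gap: -0.004
gripper_force: 0.0
```

```bash
python3 - <<'E'
from h import *
t=telemetry.sense(); print(t['tcp_pos'],t['force'],t['finger_gap'])
s=snap('wrist','w12.png');S=snap('scene')
k=blob(s,(30,100,60),(65,255,255),proj(s,[.585,.052,.257]),45); print('cap',proj(s,[.585,.052,.257]),k[:2],plane(s,*k[0],.257)); k2=blob(S,(30,100,60),(65,255,255),(261,209),20);print(tri((s,*k[0]),(S,*k2[0]))); print(tool([.585,.052,.265]))
E
```

```text
[0.51836057 0.04501227 0.3302537 ] [0.00393301 0.03443521 0.28132262] -0.0037554133895541094
cap [298.56727866 281.12907955] (array([306.61586314, 271.32037325]), array([293, 255,  28,  35, 643], dtype=int32)) [0.57923738 0.05988583 0.257     ]
(array([0.5834221 , 0.05623263, 0.25240716]), [np.float64(0.003638081718514182), np.float64(0.003638081718514116)])
[-60.90332134  28.55222825  65.80777186]
```

View pics/w12.png

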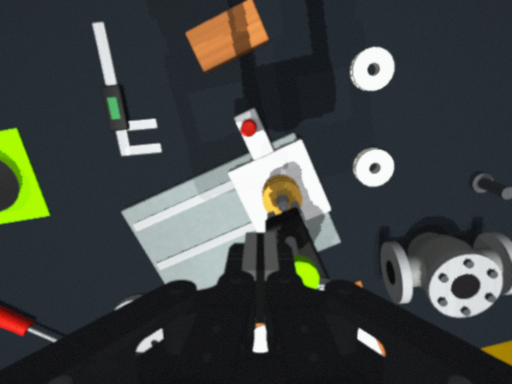

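The picture shows the stack under the head at (282,192) and the cap partly hidden by the shut fingers at (307,272). The geometry and the earlier triangulation agree on (.585,.052), so I'll go there and press gently.

Call:
{"name": "move_arm", "arguments": {
  "commands": "-20 9 0 0 0 0 -1; -45 21 0 0 0 0 -1; -61 28.5 10 0 0 0 -1; -61 28.5 35 0 0 0 -1; -61 28.5 55 0 0 0 -1"
}}

```text
t: 43.32
tcp_pos: [0.585, 0.0519, 0.275]
tool_rot: [0.166, 0.986, -0.0, -0.001]
force: [-0.2, 0.1, 0.6]
finger_gap: 0.001
gripper_force: 0.0
```

Call:
{"name": "move_arm", "arguments": {
  "commands": "0 0 0 0 0 0 -1; 0 0 0 0 0 0 -1; 0 0 6 0 0 0 -1; 0 0 12 0 0 0 -1; 0 0 18 0 0 0 -1"
}}

```text
t: 43.95
tcp_pos: [0.5858, 0.0519, 0.2586]
tool_rot: [0.166, 0.986, 0.0, 0.0]
force: [-0.8, 0.9, 0.0]
finger_gap: -0.004
gripper_force: 0.0
```

Call:
{"name": "move_arm", "arguments": {
  "commands": "0 0 0 0 0 0 -1; 0 0 0 0 0 0 -1; 0 0 0 0 0 0 -1; 0 0 0 0 0 0 -1; 0 0 0 0 0 0 -1"
}}

```text
t: 44.58
tcp_pos: [0.5858, 0.0519, 0.2589]
tool_rot: [0.166, 0.986, 0.0, 0.0]
force: [-0.4, -0.1, 0.6]
finger_gap: 0.002
gripper_force: 0.0
```

Call:
{"name": "move_arm", "arguments": {
  "commands": "0 0 5 0 0 0 -1; 0 0 12 0 0 0 -1; 0 0 20 0 0 0 -1; 0 0 28 0 0 0 -1; 0 0 36 0 0 0 -1"
}}

```text
t: 45.2
tcp_pos: [0.5863, 0.0518, 0.2225]
tool_rot: [0.166, 0.986, 0.0, 0.001]
force: [1.3, 0.1, 4.0]
finger_gap: -0.001
gripper_force: 1.9
```

Call:
{"name": "move_arm", "arguments": {
  "commands": "0 0 2 0 0 0 -1; 0 0 4 0 0 0 -1; 0 0 6 0 0 0 -1; 0 0 8 0 0 0 -1; 0 0 10 0 0 0 -1"
}}

```text
t: 45.82
tcp_pos: [0.5861, 0.0518, 0.2129]
tool_rot: [0.166, 0.986, 0.0, 0.0]
force: [2.4, -0.5, 4.1]
finger_gap: 0.003
gripper_force: 2.0
```

Call:
{"name": "move_arm", "arguments": {
  "commands": "0 0 0.5 0 0 0 -1; 0 0 1 0 0 0 -1; 0 0 1.5 0 0 0 -1; 0 0 2 0 0 0 -1; 0 0 2 0 0 0 -1"
}}

```text
t: 46.45
tcp_pos: [0.5861, 0.0518, 0.2109]
tool_rot: [0.166, 0.986, 0.0, 0.0]
force: [2.1, 0.9, 3.6]
finger_gap: -0.001
gripper_force: 2.1
```

Call:
{"name": "move_arm", "arguments": {
  "commands": "0 0 0.5 0 0 0 -1; 0 0 1 0 0 0 -1; 0 0 1.5 0 0 0 -1; 0 0 2 0 0 0 -1; 0 0 2 0 0 0 -1"
}}

```text
t: 47.08
tcp_pos: [0.586, 0.0518, 0.2088]
tool_rot: [0.166, 0.986, -0.0, 0.0]
force: [3.8, 0.0, 4.4]
finger_gap: -0.001
gripper_force: 2.1
```

Call:
{"name": "move_arm", "arguments": {
  "commands": "0 0 0.4 0 0 0 -1; 0 0 0.8 0 0 0 -1; 0 0 1 0 0 0 -1; 0 0 1 0 0 0 -1; 0 0 1 0 0 0 -1"
}}

```text
t: 47.7
tcp_pos: [0.5859, 0.0518, 0.2081]
tool_rot: [0.166, 0.986, -0.0, 0.0]
force: [4.7, 0.6, 5.6]
finger_gap: -0.004
gripper_force: 2.7
```

Call:
{"name": "move_arm", "arguments": {
  "commands": "0 0 0.3 0 0 0 -1; 0 0 0.6 0 0 0 -1; 0 0 0.6 0 0 0 -1; 0 0 0.6 0 0 0 -1; 0 0 0.6 0 0 0 -1"
}}

```text
t: 48.32
tcp_pos: [0.5859, 0.0518, 0.2081]
tool_rot: [0.166, 0.986, -0.0, 0.0]
force: [3.1, 0.3, 8.4]
finger_gap: 0.004
gripper_force: 4.1
```

Call:
{"name": "move_arm", "arguments": {
  "commands": "0 0 0.3 0 0 0 -1; 0 0 0.6 0 0 0 -1; 0 0 0.6 0 0 0 -1; 0 0 0.6 0 0 0 -1; 0 0 0.6 0 0 0 -1"
}}

```text
t: 48.95
tcp_pos: [0.5859, 0.0518, 0.2081]
tool_rot: [0.166, 0.986, -0.0, 0.001]
force: [2.7, -0.2, 11.2]
finger_gap: 0.001
gripper_force: 5.5
```

The height has stopped at 0.2081 while the force rises, so the fork is on the spool. I'll hold, then let it up.

Call:
{"name": "move_arm", "arguments": {
  "commands": "0 0 0 0 0 0 -1; 0 0 0 0 0 0 -1; 0 0 0 0 0 0 -1; 0 0 0 0 0 0 -1; 0 0 0 0 0 0 -1"
}}

```text
t: 49.58
tcp_pos: [0.5859, 0.0518, 0.208]
tool_rot: [0.166, 0.986, -0.0, 0.0]
force: [2.0, -0.6, 11.4]
finger_gap: 0.003
gripper_force: 5.5
```

Call:
{"name": "move_arm", "arguments": {
  "commands": "0 0 0 0 0 0 -1; 0 0 0 0 0 0 -1; 0 0 0 0 0 0 -1; 0 0 0 0 0 0 -1; 0 0 0 0 0 0 -1"
}}

```text
t: 50.2
tcp_pos: [0.586, 0.0518, 0.208]
tool_rot: [0.166, 0.986, -0.0, 0.001]
force: [1.6, 0.2, 10.3]
finger_gap: 0.003
gripper_force: 5.5
```

Call:
{"name": "move_arm", "arguments": {
  "commands": "0 0 -6 0 0 0 -1; 0 0 -16 0 0 0 -1; 0 0 -28 0 0 0 -1; 0 0 -40 0 0 0 -1; 0 0 -55 0 0 0 -1"
}}

```text
t: 50.82
tcp_pos: [0.5845, 0.052, 0.2618]
tool_rot: [0.166, 0.986, -0.0, -0.002]
force: [0.3, 0.3, 0.5]
finger_gap: -0.0
gripper_force: 0.0
```

Call:
{"name": "move_arm", "arguments": {
  "commands": "0 0 -20 0 0 0 -1; 0 0 -50 0 0 0 -1; 30 -13 -65 0 0 0 0; 60 -27 -65 0 0 0 1; 90 -41 -65 0 0 0 1"
}}

```text
t: 51.45
tcp_pos: [0.4849, 0.0428, 0.3265]
tool_rot: [0.166, 0.986, -0.0, -0.002]
force: [0.1, 0.1, 0.2]
finger_gap: 0.633
gripper_force: 0.0
```

Call:
{"name": "move_arm", "arguments": {
  "commands": "0 0 0 0 0 0 1; 0 0 0 0 0 0 1; 0 0 0 0 0 0 1; 0 0 0 0 0 0 1; 0 0 0 0 0 0 1"
}}

```text
t: 52.08
tcp_pos: [0.4876, 0.0426, 0.3264]
tool_rot: [0.166, 0.986, 0.0, -0.0]
force: [0.8, 0.1, 0.1]
finger_gap: 0.996
gripper_force: 0.0
```

```bash
python3 - <<'E'
from h import *
t=telemetry.sense(); print(t['tcp_pos'],t['force'],t['finger_gap'],tool([.4859,.0416,.0517]))
s=snap('wrist');S=snap('scene');T=snap('top')
k=blob(s,(30,100,60),(65,255,255),proj(s,[.585,.052,.257]),60); k2=blob(S,(30,100,60),(65,255,255),(261,209),20);k3=blob(T,(30,100,60),(65,255,255),(243,172),15);print(k[:2],k2[0],k3[0],tri((S,*k2[0]),(T,*k3[0])),tri((s,*k[0]),(S,*k2[0])))
k=blob(s,(0,150,60),(8,255,255),proj(s,[.485,.042,.07]),35); print('knob',k[:2],plane(s,*k[0],.073))
E
```

```text
[0.48759647 0.04262471 0.32639006] [0.75028659 0.09915373 0.11719272] 0.9960672546740706 [  1.13450806  -1.50850494 274.69072389]
(array([312.50498339, 311.6372093 ]), array([ 292,  290,   43,   44, 1505], dtype=int32)) [260.73988439 208.78034682] [242.875 169.2  ] (array([0.59017643, 0.05323448, 0.26173778]), [np.float64(0.0029621548909131027), np.float64(0.0029621548909131187)]) (array([0.58375955, 0.05190557, 0.25171632]), [np.float64(0.00028460262666915197), np.float64(0.00028460262666917793)])
knob (array([258.09950249, 150.51741294]), array([251, 142,  15,  17, 201], dtype=int32)) [0.48341526 0.04191561 0.073     ]
```

Gauge is up again. I'll descend on the knob and bring the carriage back.

Call:
{"name": "move_arm", "arguments": {
  "commands": "2 -1.5 50 0 0 0 1; 2 -1.5 110 0 0 0 1; 2 -1.5 170 0 0 0 1; 2 -1.5 230 0 0 0 1; 2 -1.5 265 0 0 0 1"
}}

```text
t: 52.85
tcp_pos: [0.4839, 0.0419, 0.0591]
tool_rot: [0.166, 0.986, -0.0, -0.002]
force: [-0.2, 0.5, 0.5]
finger_gap: 1.004
gripper_force: 0.0
```

Call:
{"name": "move_arm", "arguments": {
  "commands": "0 0 9 0 0 0 1; 0 0 9 0 0 0 1; 0 0 9 0 0 0 -1; 0 0 9 0 0 0 -1; 0 0 9 0 0 0 -1"
}}

```text
t: 53.48
tcp_pos: [0.4855, 0.0418, 0.0536]
tool_rot: [0.166, 0.986, 0.0, 0.001]
force: [-0.8, 0.6, 0.3]
finger_gap: 0.376
gripper_force: 0.0
```

Call:
{"name": "move_arm", "arguments": {
  "commands": "0 0 0 0 0 0 -1; 0 0 0 0 0 0 -1; 0 0 0 0 0 0 -1; 0 0 0 0 0 0 -1; 0 0 0 0 0 0 -1"
}}

```text
t: 54.1
tcp_pos: [0.4851, 0.0417, 0.0534]
tool_rot: [0.166, 0.986, -0.0, 0.0]
force: [-0.4, -0.1, 4.7]
finger_gap: 0.219
gripper_force: 29.1
```

```bash
python3 - <<'E'
from h import *
t=telemetry.sense(); p=t['tcp_pos']; print(p,t['force'],t['finger_gap'],tool([.5003,-.1171,p[2]]))
E
```

```text
[0.48508627 0.04172019 0.05336875] [-0.39056323 -0.1008012   4.70359992] 0.21921994673732698 [-6.63708428e+01 -1.45086932e+02  5.99858257e-02]
```

Call:
{"name": "move_arm", "arguments": {
  "commands": "-2 -4.5 0 0 0 0 -1; -5 -11 0 0 0 0 -1; -9 -20 0 0 0 0 -1; -13 -29 0 0 0 0 -1; -17 -38 0 0 0 0 -1"
}}

```text
t: 54.72
tcp_pos: [0.4891, 0.0005, 0.0534]
tool_rot: [0.166, 0.986, 0.0, 0.001]
force: [0.5, 2.7, 5.8]
finger_gap: 0.219
gripper_force: 29.2
```

Call:
{"name": "move_arm", "arguments": {
  "commands": "-4 -9 0 0 0 0 -1; -8 -18 0 0 0 0 -1; -12.5 -27.5 0 0 0 0 -1; -17 -37 0 0 0 0 -1; -21 -46 0 0 0 0 -1"
}}

```text
t: 55.35
tcp_pos: [0.494, -0.0501, 0.0534]
tool_rot: [0.166, 0.986, 0.0, 0.001]
force: [-0.3, 3.9, 5.7]
finger_gap: 0.222
gripper_force: 29.3
```

Call:
{"name": "move_arm", "arguments": {
  "commands": "-4 -9 0 0 0 0 -1; -8 -18 0 0 0 0 -1; -12.5 -27.5 0 0 0 0 -1; -17 -37 0 0 0 0 -1; -20 -44 0 0 0 0 -1"
}}

```text
t: 55.98
tcp_pos: [0.4987, -0.0985, 0.0534]
tool_rot: [0.166, 0.986, 0.0, 0.001]
force: [1.8, 2.0, 5.2]
finger_gap: 0.221
gripper_force: 29.3
```

Call:
{"name": "move_arm", "arguments": {
  "commands": "-2 -4 0 0 0 0 -1; -4 -8 0 0 0 0 -1; -6 -12 0 0 0 0 -1; -8 -17 0 0 0 0 -1; -9 -19 0 0 0 0 -1"
}}

```text
t: 56.6
tcp_pos: [0.5005, -0.1178, 0.0533]
tool_rot: [0.167, 0.986, 0.001, 0.0]
force: [3.9, 12.6, 7.5]
finger_gap: 0.219
gripper_force: 29.8
```

```bash
python3 - <<'E'
from h import *
t=telemetry.sense(); p=t['tcp_pos']; print(p,t['force'],t['finger_gap'],tool([.5003,-.1171,p[2]]))
E
```

```text
[ 0.50048653 -0.11775061  0.05333838] [ 3.85977655 12.56141326  7.4962896 ] 0.21927356041609494 [0.39069576 0.55266999 0.00142718]
```

Call:
{"name": "move_arm", "arguments": {
  "commands": "0.5 1 0 0 0 0 -1; 0.5 1 0 0 0 0 0.5; 0.5 1 0 0 0 0 1; 0.5 1 0 0 0 0 1; 0.5 1 0 0 0 0 1"
}}

```text
t: 57.22
tcp_pos: [0.4998, -0.118, 0.0525]
tool_rot: [0.166, 0.986, 0.0, -0.0]
force: [-0.3, 0.4, 0.1]
finger_gap: 0.994
gripper_force: 0.0
```

Call:
{"name": "move_arm", "arguments": {
  "commands": "0 0 -40 0 0 0 1; 0 0 -100 0 0 0 1; 0 0 -160 0 0 0 1; 0 -20 -200 0 0 0 1; -4 -70 -200 0 0 0 1"
}}

```text
t: 57.85
tcp_pos: [0.4828, -0.1857, 0.2566]
tool_rot: [0.164, 0.986, -0.002, 0.004]
force: [-0.3, -0.6, -0.2]
finger_gap: 1.0
gripper_force: 0.0
```

Call:
{"name": "move_arm", "arguments": {
  "commands": "-4 -50 0 0 0 0 1; -8 -100 0 0 0 0 1; -12 -145 0 0 0 0 1; -13 -161 0 0 0 0 1; -13 -161 0 0 0 0 1"
}}

```text
t: 58.48
tcp_pos: [0.4399, -0.3419, 0.2522]
tool_rot: [0.167, 0.986, 0.001, -0.0]
force: [-0.7, 0.4, -0.0]
finger_gap: 0.999
gripper_force: 0.0
```

Call:
{"name": "move_arm", "arguments": {
  "commands": "0 0 0 0 0 0 1; 0 0 0 0 0 0 1; 0 0 0 0 0 0 1; 0 0 0 0 0 0 1; 0 0 0 0 0 0 1"
}}

```text
t: 59.1
tcp_pos: [0.4405, -0.3415, 0.2527]
tool_rot: [0.166, 0.986, -0.0, 0.0]
force: [-0.3, 0.6, -0.6]
finger_gap: 0.999
gripper_force: 0.0
```

```bash
python3 - <<'E'
from h import *
t=telemetry.sense(); print(t['tcp_pos'],t['force'],t['finger_gap'],tool([.4408,-.3404,.1165]))
s=snap('wrist','w13.png'); T=snap('top','t13.png');S=snap('scene')
k=blob(s,(0,0,0),(180,255,60),proj(s,[.4408,-.3404,.138]),20); print(proj(s,[.4408,-.3404,.138]),k[:2],plane(s,*k[0],.138))
b=blob(T,(10,60,90),(28,255,255),proj(T,[.6,-.107,.066]),12);print('stack',b[:2],plane(T,*b[0],.066))
cv2.imwrite('pics/c13.png',np.hstack([s['image'][60:340,60:460,::-1],cv2.resize(S['image'][180:250,180:280,::-1],(400,280),interpolation=2)]))
E
```

```text
[ 0.44045838 -0.34151733  0.252667  ] [-0.29926711  0.61264778 -0.55650364] 0.9987730497106572 [4.95671132e-02 1.17036671e+00 1.36166978e+02]
[261.07296038 185.11334219] (array([261.45540797, 184.65085389]), array([255, 165,  14,  41, 527], dtype=int32)) [ 0.44053698 -0.33998607  0.138     ]
stack (array([287.68, 173.84]), array([286, 169,   6,  10,  25], dtype=int32)) [ 0.60622673 -0.1022747   0.066     ]
```

View pics/c13.png

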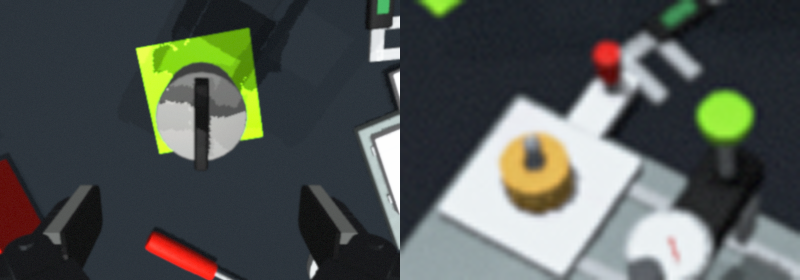

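The cover is still upright on the mat, bar at (261,185). The stack sits on the returned carriage and the gauge cap is up. Fetching the cover.

Call:
{"name": "move_arm", "arguments": {
  "commands": "0 1.2 35 0 0 0 1; 0 1.2 80 0 0 0 1; 0 1.2 115 0 0 0 1; 0 1.2 130 0 0 0 1; 0 1.2 135 0 0 0 1",
  "grip_force": 50
}}

```text
t: 59.88
tcp_pos: [0.4408, -0.3407, 0.1172]
tool_rot: [0.166, 0.986, 0.0, -0.0]
force: [-0.0, -1.1, 0.3]
finger_gap: 1.001
gripper_force: 0.0
```

Call:
{"name": "move_arm", "arguments": {
  "commands": "0 0 0 0 0 0 1; 0 0 0 0 0 0 -1; 0 0 0 0 0 0 -1; 0 0 0 0 0 0 -1; 0 0 0 0 0 0 -1"
}}

```text
t: 60.5
tcp_pos: [0.4408, -0.3406, 0.1178]
tool_rot: [0.166, 0.986, -0.0, 0.0]
force: [-0.1, 0.8, -0.4]
finger_gap: 0.144
gripper_force: 0.0
```

Call:
{"name": "move_arm", "arguments": {
  "commands": "0 0 0 0 0 0 -1; 0 0 0 0 0 0 -1; 0 0 0 0 0 0 -1; 0 0 -4 0 0 0 -1; 0 0 -12 0 0 0 -1"
}}

```text
t: 61.12
tcp_pos: [0.44, -0.3397, 0.1289]
tool_rot: [0.166, 0.986, 0.001, -0.001]
force: [0.3, 1.1, -3.5]
finger_gap: 0.124
gripper_force: 49.4
```

Call:
{"name": "move_arm", "arguments": {
  "commands": "0 0 -20 0 0 0 -1; 0 0 -50 0 0 0 -1; 0 0 -80 0 0 0 -1; 0 0 -110 0 0 0 -1; 0 0 -120 0 0 0 -1"
}}

```text
t: 61.75
tcp_pos: [0.4413, -0.3411, 0.2514]
tool_rot: [0.166, 0.986, -0.001, 0.001]
force: [0.1, -0.7, -3.1]
finger_gap: 0.128
gripper_force: 49.5
```

```bash
python3 - <<'E'
from h import *
t=telemetry.sense(); print(t['tcp_pos'],t['force'],t['finger_gap'],tool([.600,-.1072,.245]))
E
```

```text
[ 0.44127855 -0.34106849  0.25138614] [ 0.08796999 -0.7308195  -3.14859168] 0.12801266298149974 [-73.37077992 272.95877231   6.16345121]
```

Call:
{"name": "move_arm", "arguments": {
  "commands": "-6 22 0 0 0 0 -1; -16 60 0 0 0 0 -1; -27 100 0 0 0 0 -1; -38 140 0 0 0 0 -1; -49 180 0 0 0 0 -1"
}}

```text
t: 62.38
tcp_pos: [0.5458, -0.185, 0.2483]
tool_rot: [0.166, 0.986, 0.0, -0.001]
force: [0.5, -1.2, -1.8]
finger_gap: 0.127
gripper_force: 49.5
```

Call:
{"name": "move_arm", "arguments": {
  "commands": "-10 40 0 0 0 0 -1; -18 72 0 0 0 0 -1; -24 93 0 0 0 0 -1; -24 93 0 0 0 0 -1; -24 93 0 0 0 0 -1"
}}

```text
t: 63.0
tcp_pos: [0.5984, -0.1072, 0.2491]
tool_rot: [0.166, 0.986, -0.0, -0.001]
force: [0.4, -0.8, -3.2]
finger_gap: 0.129
gripper_force: 49.5
```

Call:
{"name": "move_arm", "arguments": {
  "commands": "0 0 0 0 0 0 -1; 0 0 0 0 0 0 -1; 0 0 0 0 0 0 -1; 0 0 0 0 0 0 -1; 0 0 0 0 0 0 -1"
}}

```text
t: 63.62
tcp_pos: [0.5991, -0.1066, 0.2496]
tool_rot: [0.166, 0.986, -0.0, 0.0]
force: [0.2, -0.2, -3.6]
finger_gap: 0.128
gripper_force: 49.5
```

```bash
python3 - <<'E'
from h import *
t=telemetry.sense(); print(t['tcp_pos'],t['force'],t['finger_gap'],tool([.600,-.1072,.1433]))
E
```

```text
[ 0.59911251 -0.10660067  0.24961664] [ 0.21885948 -0.19826485 -3.60872362] 0.12790851796686703 [ -1.03388373  -0.27117584 106.31666081]
```

Call:
{"name": "move_arm", "arguments": {
  "commands": "-1 0 10 0 0 0 -1; -1 0 25 0 0 0 -1; -1 0 40 0 0 0 -1; -1 0 55 0 0 0 -1; -1 0 65 0 0 0 -1"
}}

```text
t: 64.25
tcp_pos: [0.5995, -0.1067, 0.1829]
tool_rot: [0.166, 0.986, 0.0, -0.001]
force: [0.5, 0.6, -2.9]
finger_gap: 0.123
gripper_force: 49.5
```

Call:
{"name": "move_arm", "arguments": {
  "commands": "0 0 9 0 0 0 -1; 0 0 18 0 0 0 -1; 0 0 26 0 0 0 -1; 0 0 32 0 0 0 -1; 0 0 36 0 0 0 -1"
}}

```text
t: 64.88
tcp_pos: [0.6001, -0.1069, 0.1483]
tool_rot: [0.166, 0.986, 0.0, -0.0]
force: [0.9, 0.7, -2.3]
finger_gap: 0.129
gripper_force: 49.5
```

Call:
{"name": "move_arm", "arguments": {
  "commands": "0 0 1 0 0 0 -1; 0 0 2 0 0 0 -1; 0 0 3 0 0 0 -1; 0 0 4 0 0 0 -1; 0 0 4 0 0 0 -1"
}}

```text
t: 65.5
tcp_pos: [0.6001, -0.1069, 0.1446]
tool_rot: [0.166, 0.986, 0.0, -0.0]
force: [0.3, -1.3, -2.5]
finger_gap: 0.126
gripper_force: 49.5
```

Call:
{"name": "move_arm", "arguments": {
  "commands": "0 0 0.5 0 0 0 -1; 0 0 1 0 0 0 -1; 0 0 1.5 0 0 0 -1; 0 0 1.5 0 0 0 -1; 0 0 1.5 0 0 0 -1"
}}

```text
t: 66.12
tcp_pos: [0.6002, -0.1069, 0.144]
tool_rot: [0.166, 0.986, -0.0, 0.0]
force: [-2.0, 1.0, 4.9]
finger_gap: 0.129
gripper_force: 50.6
```

Touching the plate. Releasing and lifting clear.

Call:
{"name": "move_arm", "arguments": {
  "commands": "0 0 -0.5 0 0 0 1; 0 0 -0.5 0 0 0 1; 0 0 -0.5 0 0 0 1; 0 0 -0.5 0 0 0 1; 0 0 -0.5 0 0 0 1"
}}

```text
t: 66.75
tcp_pos: [0.6001, -0.1069, 0.1435]
tool_rot: [0.166, 0.986, -0.0, -0.0]
force: [0.1, -0.2, 0.2]
finger_gap: 1.001
gripper_force: 0.0
```

Call:
{"name": "move_arm", "arguments": {
  "commands": "0 0 -20 0 0 0 1; 0 0 -60 0 0 0 1; 0 0 -110 0 0 0 1; 0 0 -165 0 0 0 1; 0 0 -190 0 0 0 1"
}}

```text
t: 67.38
tcp_pos: [0.6013, -0.1073, 0.3377]
tool_rot: [0.166, 0.986, -0.001, 0.003]
force: [-0.2, -0.8, -0.2]
finger_gap: 0.999
gripper_force: 0.0
```

Call:
{"name": "move_arm", "arguments": {
  "commands": "0 0 0 0 0 0 1; 0 0 0 0 0 0 1; 0 0 0 0 0 0 1; 0 0 0 0 0 0 1; 0 0 0 0 0 0 1"
}}

```text
t: 68.0
tcp_pos: [0.5999, -0.1069, 0.3328]
tool_rot: [0.166, 0.986, 0.0, -0.001]
force: [0.5, -0.3, -0.8]
finger_gap: 0.999
gripper_force: 0.0
```

```bash
python3 - <<'E'
from h import *
t=telemetry.sense(); print(t['tcp_pos'],t['force'],t['finger_gap'])
s=snap('wrist');S=snap('scene'); g=proj(s,[.6,-.107,.164]); b=blob(s,(0,0,0),(180,255,60),g,38);ys,xs=np.nonzero(b[2])
e=[plane(s,xs[ys<ys.min()+4].mean(),ys.min(),.164),plane(s,xs[ys>ys.max()-4].mean(),ys.max(),.164)]; print(g,b[:2],e,np.mean(e,0),np.linalg.norm(e[1]-e[0]))
k=blob(s,(0,150,60),(8,255,255),proj(s,[.501,-.117,.073]),35); print('knob',k[0],plane(s,*k[0],.073))
k2=blob(S,(30,100,60),(65,255,255),(261,209),20);k=blob(s,(30,100,60),(65,255,255),proj(s,[.585,.052,.257]),50); print('cap',k2[0],k[:2],tri((s,*k[0]),(S,*k2[0])))
E
```

```text
[ 0.59992808 -0.1068539   0.33284159] [ 0.51942001 -0.27632386 -0.8305885 ] 0.9986065786927902
[259.55129112 170.03498365] (array([260.2041049 , 168.25769669]), array([254, 132,  14,  76, 877], dtype=int32)) [array([ 0.5660067 , -0.09507178,  0.164     ]), array([ 0.63538513, -0.11908736,  0.164     ])] [ 0.60069591 -0.10707957  0.164     ] 0.07341739842558637
knob [223.15789474  74.43421053] [ 0.50126486 -0.11670579  0.073     ]
cap [260.67045455 208.77840909] (array([485.17101449, 100.35238095]), array([ 455,   74,   57,   53, 2415], dtype=int32)) (array([0.5843666, 0.0517033, 0.2516883]), [np.float64(0.0006448403378661601), np.float64(0.0006448403378662351)])
```

Everything checks out: the bar is centred at (.6007,-.1071) at the right height and length, the knob is at the loading end, and the gauge is up. Handing in.

```bash
python3 -c "
from h import *
print(ticket.sign_off())"
```

```text
the job is handed in; nothing more can be done
None
```

The job is handed in with no verdict shown: the cover is back over both brass spools (only two were there), the fork was held on the top spool for over 1 s, the carriage is at the loading end and the gauge is up; I viewed 16 pictures, over the limit of 14.

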